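# Feel the injector wells for an old seal, then seat the injector

## Task

Three of the four deep injector wells in this cylinder head still have the old sealing sleeve stuck at the bottom and one has been cleaned out. Take the brass drift out of its tube and feel gently down the wells until it stands on the bare seat of the clean one, then put the drift back in its tube. Seat the injector, nozzle down, fully home in that clean well without dropping or forcing it, let go of it, and leave the other things on the bench alone.

Things in the scene. Friction and masses are not known exactly. Their poses are not given: they have to be found in the camera images.
- head: bare aluminium 4-cylinder engine head, fixed on the bench, 166 (x) x 330 (y) x 110 mm. A 52 mm wide ridge, 110 mm high, runs along its y with a lower valve gallery (springs to 103 mm) each side. Origin: centre of the underside. In the ridge's top, on its centre line, are 4 upright round wells, 21 mm diameter, at y = -123, -41, +41, +123 mm.
- seat0 (a point): well at the head's y = -123 mm: point on its axis at the height of the bare flat steel seat, 25 mm above the bench, 85 mm below the well's mouth. The seat has a 10 mm hole for the nozzle tip. Axes as the head's, z up. Over 60 N from the drift's or injector's lower end is too hard. The point is given at this height with or without an old sleeve.
- seat1 (a point): the same point of the well at y = -41 mm. In three of the four wells, different ones each time, an old dark sleeve, 20 mm wide, 9 mm high, with a 10 mm hole, is stuck fast on the seat; it is not reported and stays there, and whatever is put in stops 9 mm higher.
- seat2 (a point): the same point of the well at the head's y = +41 mm.
- seat3 (a point): the same point of the well at the head's y = +123 mm.
- drift_mid (a point): brass drift, upright, point on its axis half-way up (z up): a round bar 14 mm thick, 105 mm long, flat tip, with a black handle 24 mm thick, 65 mm long on top; 170 mm over all, about 0.18 kg. Tip 85 mm below this point, handle 20 to 85 mm above it. It stands in its tube, tip on the tube's floor. On the bare seat this point is 85 mm above the seat point, on an old sleeve 94 mm.
- tube: upright open steel tube on an 80 x 80 x 6 mm foot plate, fixed on the bench; the drift stands in it. Inside diameter 22 mm, outside 29 mm, rim 58 mm above the bench, floor (the plate's top) 6 mm above it. Origin: centre of the plate's underside.
- injector_mid (a point): steel injector, upright, nozzle down, 165 mm, 0.3 kg; point on its axis 82.5 mm above the nozzle tip (z up). From below: nozzle 6.4 mm thick to 12 mm, flat 15 mm shoulder widening to the 19 mm body at 16, collar 24 mm at 107, grey head 28 mm thick from 112 to 152, black plug 18 mm with a side connector to 165. Home, its shoulder is on the seat: this point 70.5 mm above the seat point.
- inj_stand: wooden block 75 x 75 x 64 mm, fixed on the bench, with an upright 23 mm hole in which the injector stands at the start, its shoulder on a ledge 20 mm above the bench (nozzle tip at 8 mm). Origin: centre of the underside.
- mirror: black interior car mirror, 62 x 245 x 20 mm, with a short stalk, lying on the bench; leave alone. Origin: centre of the underside.
- grease: white jar with a steel lid, 72 mm wide, 85 mm high; leave alone. Origin: centre of the underside.
- spanner: steel spanner, 160 mm long, lying on the bench; leave alone. Origin: middle of the underside.
- clamp: small dark forked injector clamp, 94 x 28 x 12 mm, lying on the bench; leave alone. Origin: underside of its middle.

How it is judged:
By the outcome, as a careful person would: the job done as asked, in the order asked, and still so for the second after the job is handed in, with the robot touching nothing.
It also fails if it takes over 72 s, if anything falls off the work surface, if the arm or the gripper's body presses on something with over 40 N, if the wrist force passes 120 N, or if a joint passes its speed limit or range.

## Robot

A 6-joint arm with a two-finger parallel gripper is mounted at the origin on the work surface. World frame = base frame: x ahead of the robot, y to its left, z up, the work surface at z = 0. Lengths are in mm, angles in degrees, forces in N, time in s.
With the tool pointing down it reaches from about 325 to 750 mm from the base axis. Payload 7.6 kg.
Tool frame: the origin (TCP) lies between the finger pads; the fingertips stand 17 mm ahead of it and the grasp point (between the pads) lies 2 mm behind it; y points along the fingers, x is the direction in which the jaws open and shut, and the axes are right-handed (so a half turn about y gives the same grasp; the last joint's range is limited). The gripper opens to 85 mm and grips with 20 to 120 N. Pads are 22 mm wide; open, the fingers measure 114 mm over their backs; the gripper's body (76 mm by 85 mm) begins 54 mm behind the grasp point. The pads swing forward as they close: fully open they stand 13 mm farther back than shut.
Start: joints at [72.347, 2.991, 80.254, -0, 96.75, -4.028], TCP at [123.653, 510.249, 248.323] pointing down, gripper open.
Joint ranges: [-166.34, 166.34], [-52.06, 124.39], [6.96, 135.62], [-60.46, 240.46], [14.63, 156.25], [-167.68, 167.68]. Speed limits (degrees/s): [147.25, 147.25, 172.46, 180, 180, 180].

## Interface

Orientations are given as [roll, pitch, yaw] about the fixed x, y, z axes, in that order (R = Rz(yaw) Ry(pitch) Rx(roll)).
In Python, from workcell import env gives the robot as it stands. The module is installed in compiled form; this text tells all that it offers.
- The arm moves only by the tool carry_out, never from a script. Its argument "commands" is text: rows parted by semicolons, each of 5 numbers parted by spaces: the shift along the tool's x, y, z in mm, then the turn about the tool's y in rad, then the finger opening in mm, from 0 to 85.4. A call has 1 to 12 rows; each row is the pose to reach, as a shift and turn from the pose commanded when the call began, along the tool's axes at that moment; what a row does not reach only later rows make up. A row lasts 1/10 s, in which the tool goes at most 50 mm and 8.59 degrees, less where a joint would pass 70% of its speed; a pose out of reach is approached as far as the arm can. A call with a gripper value outside its range is refused whole. The fingers move at their own pace and stop on an object; "squeeze" is the grip in N (left out, the last holds). Time passes only in rows, so rows that repeat a pose let the fingers close. It gives the time, the measured TCP pose, the force and the opening at its end, in the units of the state.
- env.observe(): the state, without advancing time (a new reading comes with each control period).
- env.snapshot(name): name is "scene" or "top" or "wrist"; returns (picture, depth): 400x640x3 uint8, blue, green, red; 400x640 float32, mm along the optical axis (not along the pixel's ray), 0 where there is no reading.
- env.calibration(name): a dict with "fx", "fy", "cx", "cy" (pixels), "R" (3x3) and "t" (3): a world point X has camera coordinates R X + t; the wrist camera has in their place "mount" (4x4, takes a point from camera to tool coordinates, whose origin is the TCP and whose axes are the tool frame's). Camera axes: x right, y down, z forward; pixel columns grow to the right and rows downward; lengths in mm; the calibration is good to about 2 mm. A picture is of the moment at which its call begins: read the wrist's pose just before it. calibration takes no time and is no camera call.
- env.close_job(): hands the job in, once; it reports no verdict.
The state is a dict: "time": time; "joint_pos": joint angles; "joint_vel": joint speeds; "joint_efforts": joint torques, N m; "position": TCP position; "orientation": TCP orientation; "contact_force": force on the tool from outside, world axes, zero at the start; "moment": the same for the moment, N m; "grip_width": opening from 0.0 (shut) to 1.0 (fully open).
Only numpy, scipy, OpenCV 4.12 (cv2) and the standard library are available. Lean on these libraries where they do the work, as an engineer would, in place of code of your own. Each camera call takes 0.05 s, during which the arm holds its last target.

## Working session

There is one attempt and no reset: what is moved stays moved. The work goes in short steps, Python scripts to look and compute and a tool call to move; the robot and the scene stay as the last step left them, time stands still between calls to the robot, and variables do not carry over. Pictures are saved under pics/ and viewed, and the job is handed in when it is done.

Besides the shell and the picture viewer there is one more tool, called after "Request:" as name(argument=value, ...), one argument or row to a line, values as JSON. carry_out: Moves the arm, as the interface text tells. Its arguments: {"type":"object","properties":{"commands":{"type":"string"},"squeeze":{"type":"number"}},"required":["commands"]}

```bash
mkdir -p pics; python3 - <<'E'
from workcell import env
import cv2,numpy as np
s=env.observe();print(s)
for n in ["scene","top","wrist"]:
    p,d=env.snapshot(n);cv2.imwrite(f"pics/{n}0.png",p);np.savez(f"{n}0.npz",p=p,d=d)
    print(n,env.calibration(n))
E
```

```text
{'time': 0.0, 'joint_pos': array([ 7.23467774e+01,  3.02620048e+00,  8.03144132e+01,  4.89591002e-04,
        9.67490164e+01, -4.02853936e+00]), 'joint_vel': array([-0.02220298,  0.02838368, -0.04376834,  0.00990736,  0.03315731,
       -0.07982357]), 'joint_efforts': array([ 9.86672676e-04, -3.81652057e+01, -3.60197675e+01, -4.18838724e-06,
        5.85348462e-03, -1.25225824e-05]), 'position': array([123.56572893, 509.96382731, 247.46942664]), 'orientation': array([-8.99932181e+01,  8.93744663e-02,  7.63753792e+01]), 'contact_force': array([-0.0597321 , -0.05362645,  0.62120247]), 'moment': array([ 0.06383913, -0.02148834,  0.02533634]), 'grip_width': 1.0035119252605849}
scene {'fx': 383.5405547876858, 'fy': 383.5405547876858, 'cx': 323.46116937022845, 'cy': 201.75659778306346, 'R': array([[-0.28441933,  0.95854866, -0.01703297],
       [ 0.65448712,  0.18115484, -0.73405009],
       [-0.70053712, -0.21992589, -0.67888169]]), 't': array([ 155.84014601, -288.72480919, 1443.20077137])}
top {'fx': 483.11197240266875, 'fy': 483.11197240266875, 'cx': 320.1883021241178, 'cy': 213.7066632788785, 'R': array([[ 0.04724776, -0.99886528, -0.00598308],
       [-0.97195795, -0.04459202, -0.23088806],
       [ 0.23035927,  0.01672424, -0.97296192]]), 't': array([ -13.36574573,  537.43776407, 1080.53468593])}
wrist {'fx': 288.8783753039568, 'fy': 288.8783753039568, 'cx': 323.64452589361963, 'cy': 200.52662955494213, 'mount': array([[ 9.99999605e-01,  8.88782110e-04, -2.45002354e-05,
         1.71627107e+00],
       [ 3.10812294e-04, -3.23623065e-01,  9.46186036e-01,
        -1.26778254e+02],
       [ 8.33024381e-04, -9.46185670e-01, -3.23623213e-01,
         8.35285459e+01],
       [ 0.00000000e+00,  0.00000000e+00,  0.00000000e+00,
         1.00000000e+00]])}
```

View pics/scene0.png

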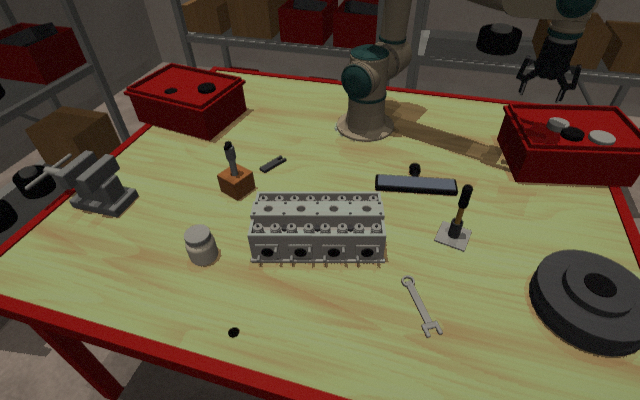

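View pics/top0.png

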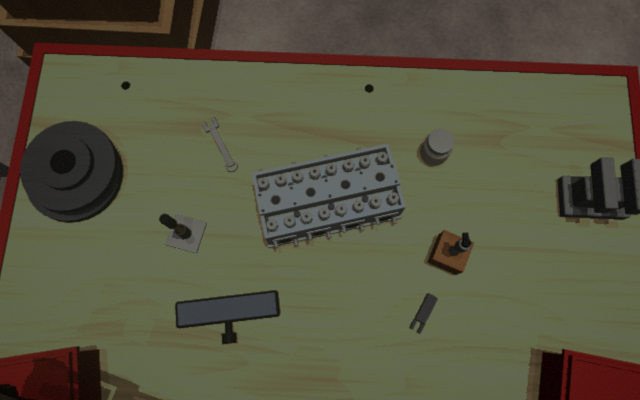

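View pics/wrist0.png

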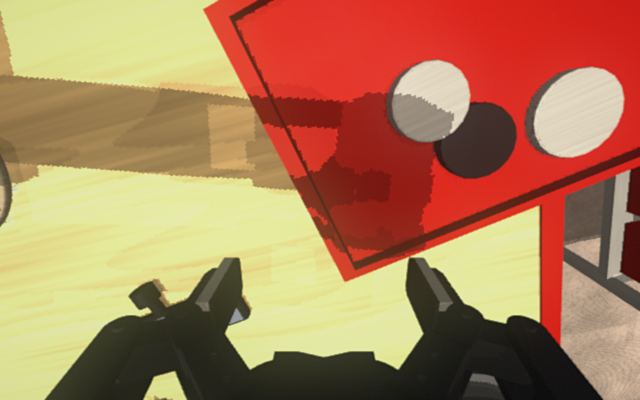

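```bash
cat > h.py <<'E'
import cv2,numpy as np
from workcell import env
def crop(p,x0,y0,x1,y1,k,f): cv2.imwrite(f"pics/{f}.png",cv2.resize(p[y0:y1,x0:x1],None,fx=k,fy=k,interpolation=cv2.INTER_CUBIC))
def ray(n,u,v,c=None,pose=None):
    c=c or env.calibration(n)
    d=np.array([(u-c["cx"])/c["fx"],(v-c["cy"])/c["fy"],1.])
    if n=="wrist":
        from scipy.spatial.transform import Rotation as R
        Rw=R.from_euler("xyz",pose[1],degrees=True).as_matrix()
        M=np.array(c["mount"]);return Rw@M[:3,3]+pose[0],Rw@M[:3,:3]@d
    Rm=np.array(c["R"]);return -Rm.T@np.array(c["t"]),Rm.T@d
def onz(o,d,z): return o+d*(z-o[2])/d[2]
def meet(r1,r2):
    (o1,d1),(o2,d2)=r1,r2
    A=np.stack([d1,-d2],1);s=np.linalg.lstsq(A,o2-o1,rcond=None)[0]
    a,b=o1+s[0]*d1,o2+s[1]*d2
    return (a+b)/2,np.linalg.norm(a-b)
E
python3 - <<'E'
from h import *
t=np.load("top0.npz")["p"];s=np.load("scene0.npz")["p"]
crop(t,140,190,240,265,8,"t_tube");crop(t,410,210,490,285,8,"t_inj");crop(t,245,140,415,250,4,"t_head")
crop(s,425,175,485,255,7,"s_tube");crop(s,210,130,270,205,7,"s_inj");crop(s,240,180,395,270,5,"s_head")
for p in [(275,200),(310,192),(345,184),(380,177)]: print(onz(*ray("top",*p),110))
print(onz(*ray("top",186,234),6),onz(*ray("scene",454,236),6))
print(onz(*ray("top",452,254),64),onz(*ray("scene",236,180),64))
E
```

```text
[553.71338455 115.43819531 110.        ]
[576.30218808  36.58945403 110.        ]
[599.05067428 -42.81667745 110.        ]
[ 619.54509539 -122.83132497  110.        ]
[484.36171823 340.95140879   6.        ] [491.3537601  345.14145399   6.        ]
[ 455.44334965 -297.65682164   64.        ] [ 493.82630508 -280.2769779    64.        ]
```

View pics/t_tube.png

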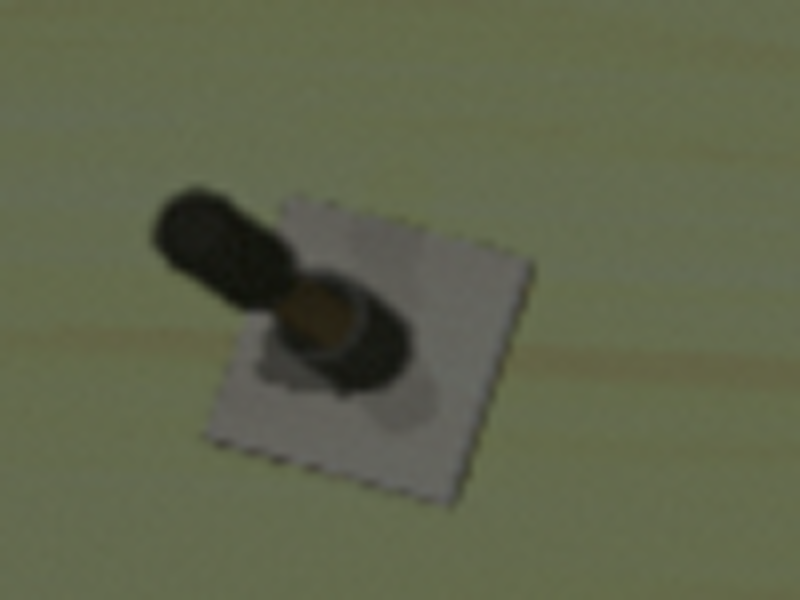

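View pics/t_inj.png

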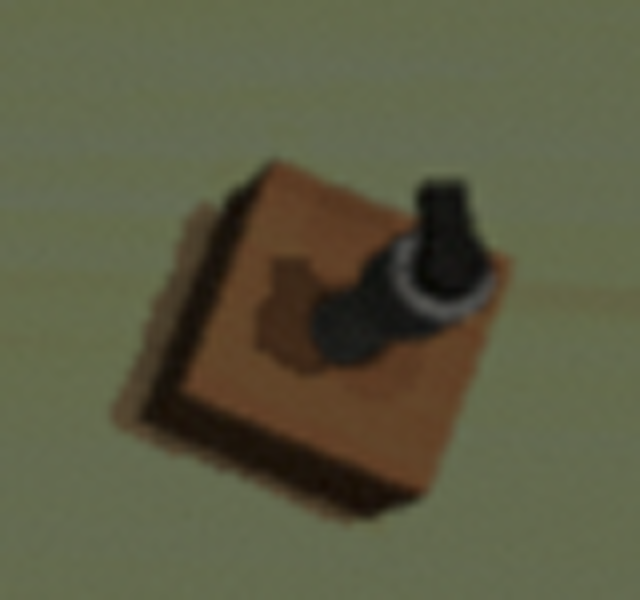

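View pics/t_head.png

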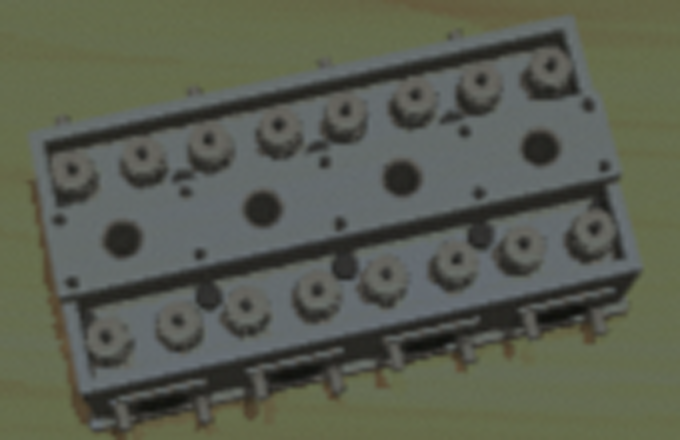

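View pics/s_tube.png

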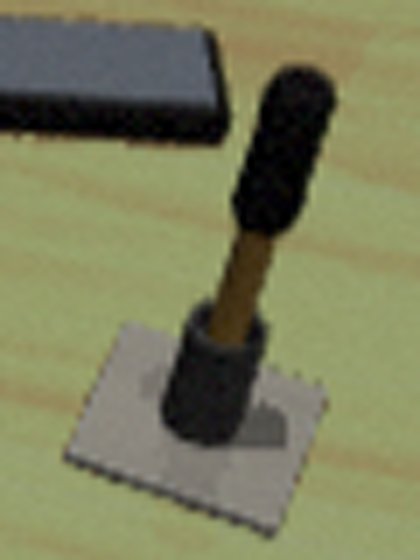

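View pics/s_inj.png

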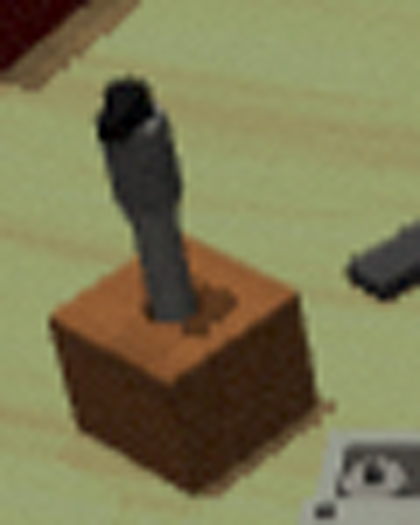

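View pics/s_head.png

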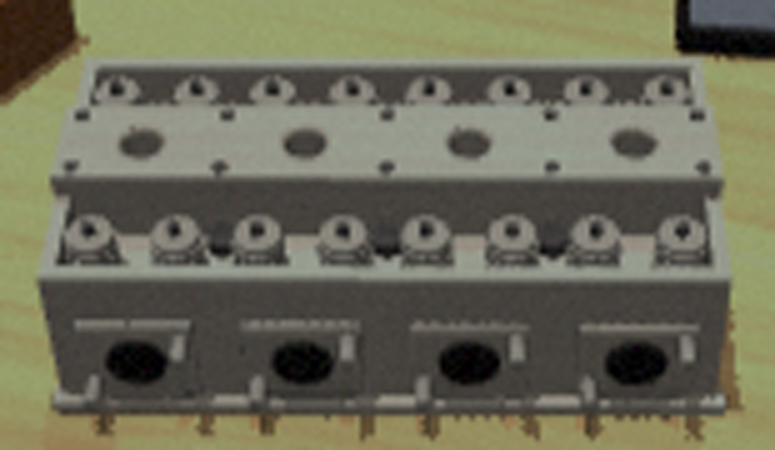

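```bash
python3 - <<'E'
from h import *
np.set_printoptions(precision=1,suppress=True)
def tp(l,k,x,y): return [np.array(p)/k+[x,y]-.5+.5/k for p in l]
def go(nm,T,S):
    P=[]
    for a,b in zip(T,S):
        m,e=meet(ray("top",*a),ray("scene",*b));P.append(m);print(nm,m,"gap",round(e,1))
    P=np.array(P);print(" mean",P.mean(0),"sides",np.linalg.norm(np.diff(P,axis=0),axis=1));return P
W=go("well",tp([(123,239),(263,209),(402,179),(541,147)],4,245,140),tp([(633,143),(468,143),(305,143),(141,143)],5,240,180))
print("yaw",np.degrees(np.arctan2(*(W[0]-W[3])[[1,0]])))
# top-left corner in top view = far(+x),+y ; scene: bottom-right
go("plate",tp([(283,200),(533,265),(455,507),(207,437)],8,140,190),tp([(270,537),(65,458),(130,322),(328,402)],7,425,175))
go("block",tp([(278,162),(512,258),(427,492),(185,392)],8,410,210),tp([(172,383),(52,320),(185,237),(300,295)],7,210,130))
# drift handle top
go("drifttop",tp([(193,230)],8,140,190),tp([(303,92)],7,425,175))
go("plugtop",tp([(443,240)],8,410,210),tp([(128,98)],7,210,130))
E
```

```text
well [555.6 115.  108.6] gap 0.4
well [577.1  35.9 108.2] gap 0.1
well [598.7 -43.  107.9] gap 0.5
well [ 621.3 -122.3  108.6] gap 0.9
 mean [588.2  -3.6 108.3] sides [82.  81.7 82.5]
yaw 105.49331017926734
plate [533.4 373.2   1. ] gap 4.7
plate [516.  295.3   1.6] gap 0.4
plate [438.8 312.5   3.7] gap 3.3
plate [457.7 390.6  -0.2] gap 0.2
 mean [486.5 342.9   1.5] sides [79.8 79.1 80.5]
block [ 511.5 -279.5   62.6] gap 3.0
block [ 486.4 -347.7   61.7] gap 2.4
block [ 416.8 -321.    60.3] gap 4.3
block [ 442.8 -252.6   61.7] gap 1.8
 mean [ 464.3 -300.2   61.6] sides [72.7 74.6 73.2]
drifttop [486.5 343.  170.6] gap 0.7
 mean [486.5 343.  170.6] sides []
plugtop [ 469.7 -296.8  171.9] gap 0.6
 mean [ 469.7 -296.8  171.9] sides []
```

```bash
cat >> h.py <<'E'
def rel(target,yaw=None,cur=None):
    "tool shift and turn from commanded pose cur=(pos,yaw)"
    a=np.radians(cur[1]);d=np.array(target)-np.array(cur[0])
    return np.round([d[0]*np.cos(a)+d[1]*np.sin(a),-d[2],-d[0]*np.sin(a)+d[1]*np.cos(a)],2), (0 if yaw is None else np.round(-np.radians(yaw-cur[1]),4))
E
python3 - <<'E'
from h import *
s=env.observe();print(rel((450,300,290),None,((123.653,510.249,248.323),76.375)))
E
```

```text
(array([-127.46,  -41.68, -366.69]), 0)
```

Request:
carry_out(
  commands="0 -20 -15 0 85; -8 -42 -40 0 85; -22 -42 -80 0 85; -38 -42 -125 0 85; -55 -42 -170 0 85; -72 -42 -215 0 85; -88 -42 -260 0 85; -104 -42 -300 0 85; -116 -42 -335 0 85; -124 -42 -356 0 85; -127.5 -42 -366.7 0 85; -127.5 -42 -366.7 0 85",
)

```text
time: 1.35
position: [450.5, 299.4, 289.8]
orientation: [-90.0, 0.0, 76.3]
contact_force: [0.7, -0.3, -0.0]
grip_width: 0.993
```

```bash
python3 - <<'E'
from h import *
s=env.observe();p,d=env.snapshot("wrist");cv2.imwrite("pics/w1.png",p);np.savez("w1.npz",p=p,d=d,pos=s["position"],ori=s["orientation"])
print(s["position"],s["orientation"],s["joint_pos"],s["joint_vel"])
E
```

```text
[450.51571059 299.44382499 289.77218021] [-8.99548138e+01  3.19247578e-02  7.62863109e+01] [ 2.96955739e+01  5.27863149e+00  7.31644321e+01  8.02421831e-03
  1.01611701e+02 -4.65891131e+01] [ 2.35523759 -1.19886219  0.80851742  0.63335546  0.29557     1.18770189]
```

View pics/w1.png

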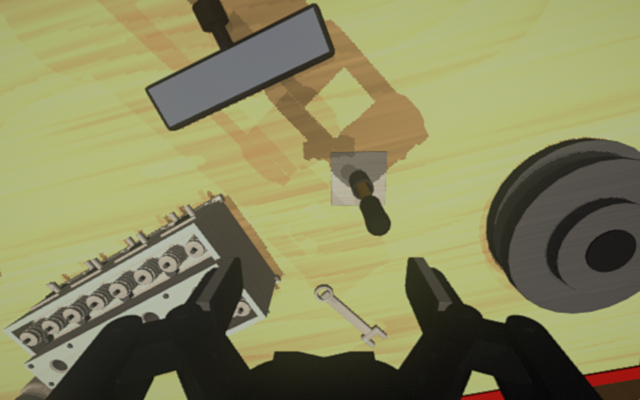

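```bash
python3 - <<'E'
from h import *
print(rel((486.5,343,265),None,((450,300,290),76.375)))
E
```

```text
(array([ 50.39,  25.  , -25.34]), 0)
```

Request:
carry_out(
  commands="20 12 -12 0 85; 40 20 -20 0 85; 50 25 -25 0 85; 50 25 -25 0 85; 50 25 -25 0 85",
)

```text
time: 1.9
position: [485.1, 343.3, 265.5]
orientation: [-90.0, 0.0, 76.5]
contact_force: [0.4, 0.6, 1.3]
grip_width: 0.995
```

```bash
python3 - <<'E'
from h import *
s=env.observe();p,d=env.snapshot("wrist");cv2.imwrite("pics/w2.png",p);np.savez("w2.npz",p=p,d=d,pos=s["position"],ori=s["orientation"])
crop(p,260,80,420,240,4,"w2c")
crop(np.load("w1.npz")["p"],310,130,410,250,5,"w1c")
print(s["position"],s["orientation"])
E
```

```text
[485.07889527 343.32645545 265.50884171] [-8.99852468e+01  2.45516257e-03  7.64663288e+01]
```

View pics/w2.png

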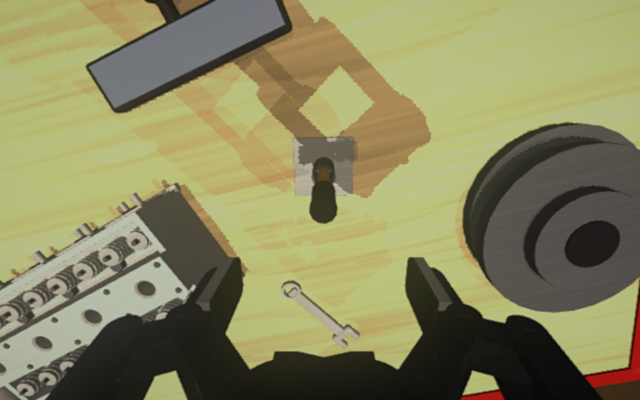

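View pics/w2c.png

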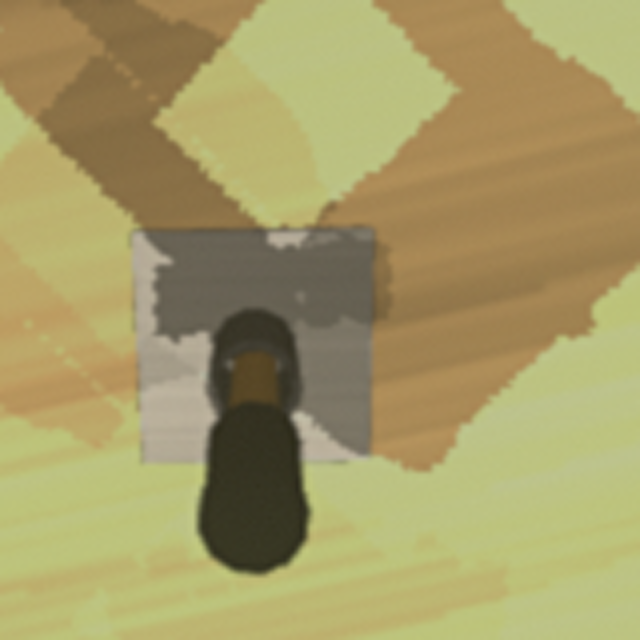

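View pics/w1c.png

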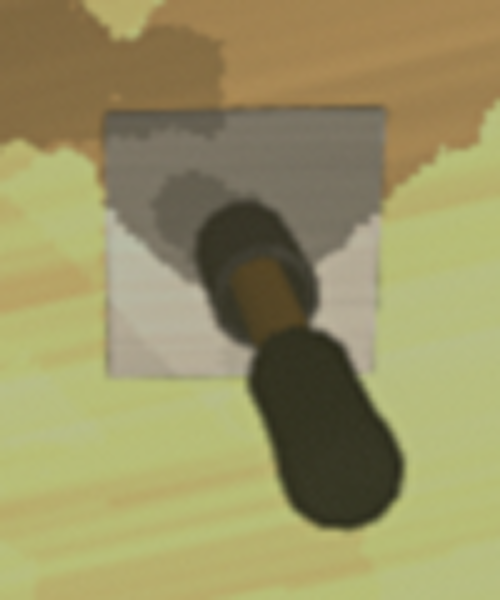

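```bash
python3 - <<'E'
from h import *
np.set_printoptions(precision=1,suppress=True)
A=np.load("w1.npz");B=np.load("w2.npz")
pa=(A["pos"],A["ori"]);pb=(B["pos"],B["ori"])
q=lambda u,k,o:np.array(u)/k+o-.5+.5/k
a=ray("wrist",*q((340,465),5,(310,130)),pose=pa);b=ray("wrist",*q((253,517),4,(260,80)),pose=pb)
print("tri w1w2",meet(a,b));print(onz(*a,176),onz(*b,176))
for c in ray("top",*q((193,230),8,(140,190))),ray("scene",*q((303,92),7,(425,175))): print(onz(*c,176),[m for m in meet(b,c)])
# plate in w2, z=6
c=np.mean([(133,230),(374,230),(372,462),(143,463)],0);print("plate w2",onz(*ray("wrist",*q(c,4,(260,80)),pose=pb),6))
c=np.mean([(105,110),(386,108),(375,374),(106,378)],0);print("plate w1",onz(*ray("wrist",*q(c,5,(310,130)),pose=pa),6))
# wells in w2
for u in [(146,289),(92,317),(43,342)]: print("well",onz(*ray("wrist",*u,pose=pb),110))
print(B["d"][209,323],A["d"][223,378])
E
```

```text
tri w1w2 (array([485.5, 344.4, 168.1]), np.float64(0.5231400748379923))
[481.6 343.8 176. ] [482.9 345.  176. ]
[485.4 341.5 176. ] [array([486.7, 344.4, 167.2]), np.float64(1.188082870557749)]
[493.5 341.6 176. ] [array([485.2, 343.7, 169.3]), np.float64(1.4485471047335245)]
plate w2 [484.7 344.9   6. ]
plate w1 [484.2 344.8   6. ]
well [555.2 117.5 110. ]
well [576.8  37.6 110. ]
well [597.3 -40.  110. ]
0.0 259.61972
```

```bash
cat >> h.py <<'E'
def fwd(cur,m):
    a=np.radians(cur[1]);p=np.array(cur[0],float);c,s=np.cos(a),np.sin(a)
    return (p+np.array([m[0]*c-m[2]*s,m[0]*s+m[2]*c,-m[1]]), cur[1]-np.degrees(m[3] if len(m)>3 else 0))
def chain(*ms):
    c=((123.653,510.249,248.323),76.375)
    for m in ms:c=fwd(c,m)
    return c
E
python3 - <<'E'
from h import *
c=chain((-127.5,-42,-366.7),(50,25,-25));print(c);print(rel((485.5,344,140),None,c))
E
```

```text
(array([486.0735196 , 342.65870502, 265.323     ]), np.float64(76.375))
(array([  1.17, 125.32,   0.87]), 0)
```

Request:
carry_out(
  commands="1.2 20 1 0 85; 1.2 50 1 0 85; 1.2 80 1 0 85; 1.2 105 1 0 85; 1.2 120 1 0 85; 1.2 125.3 1 0 85; 1.2 125.3 1 0 60; 1.2 125.3 1 0 40; 1.2 125.3 1 0 28; 1.2 125.3 1 0 20; 1.2 125.3 1 0 15; 1.2 125.3 1 0 15",
  squeeze=50,
)

```text
time: 3.15
position: [485.8, 344.0, 141.1]
orientation: [-90.1, -0.0, 76.4]
contact_force: [-0.6, -2.2, 6.2]
grip_width: 0.261
```

```bash
python3 - <<'E'
from h import *
s=env.observe();p,d=env.snapshot("wrist");cv2.imwrite("pics/w3.png",p)
print(s["position"],s["contact_force"],s["grip_width"]*85.4)
E
```

```text
[485.75360597 343.98224097 141.0768575 ] [-0.55820501 -2.21231893  6.19218753] 22.31580933141316
```

View pics/w3.png

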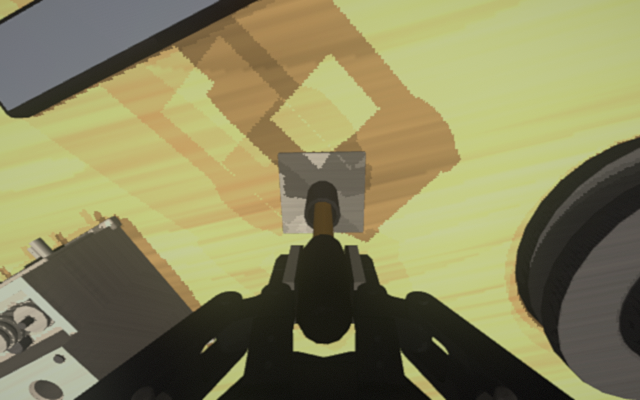

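```bash
python3 - <<'E'
from h import *
c=chain((-127.5,-42,-366.7),(50,25,-25),(1.2,125.3,1));print(c);print(rel((555.5,116,262),None,c))
E
```

```text
(array([485.38434072, 344.06050118, 140.023     ]), np.float64(76.375))
(array([-205.13, -121.98, -121.87]), 0)
```

Request:
carry_out(
  commands="0 -8 0 0 15; 0 -25 0 0 15; 0 -50 0 0 15; 0 -80 0 0 15; 0 -105 0 0 15; 0 -122 0 0 15; -12 -122 -7 0 15; -35 -122 -20 0 15; -65 -122 -38 0 15; -95 -122 -56 0 15; -125 -122 -74 0 15; -155 -122 -92 0 15",
)

```text
time: 4.4
position: [538.1, 169.4, 260.1]
orientation: [-89.9, 0.1, 76.4]
contact_force: [0.8, 0.1, -2.4]
grip_width: 0.261
```

Request:
carry_out(
  commands="-25 0 -15 0 15; -41 0 -25 0 15; -48 0 -28.5 0 15; -50 0 -30 0 15; -50 0 -30 0 15; -50 0 -30 0 15",
)

```text
time: 5.0
position: [555.4, 116.9, 261.7]
orientation: [-90.0, -0.0, 76.4]
contact_force: [-0.3, 0.0, -3.1]
grip_width: 0.265
```

```bash
python3 - <<'E'
from h import *
s=env.observe();p,d=env.snapshot("wrist");cv2.imwrite("pics/w4.png",p);np.savez("w4.npz",p=p,d=d,pos=s["position"],ori=s["orientation"])
p2,d=env.snapshot("scene");crop(p2,300,60,480,240,4,"s4")
print(s["position"],s["orientation"],s["contact_force"],s["moment"])
E
```

```text
[555.36706376 116.93026281 261.74265455] [-8.99717119e+01 -1.39727245e-02  7.64403670e+01] [-0.26567115  0.04014684 -3.06869142] [ 0.03666428  0.00703505 -0.05395426]
```

View pics/w4.png

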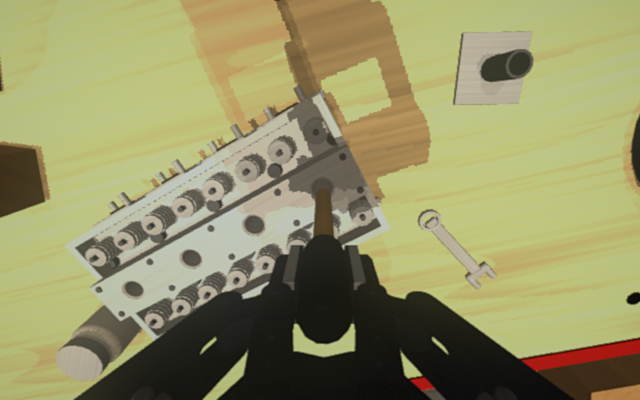

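View pics/s4.png

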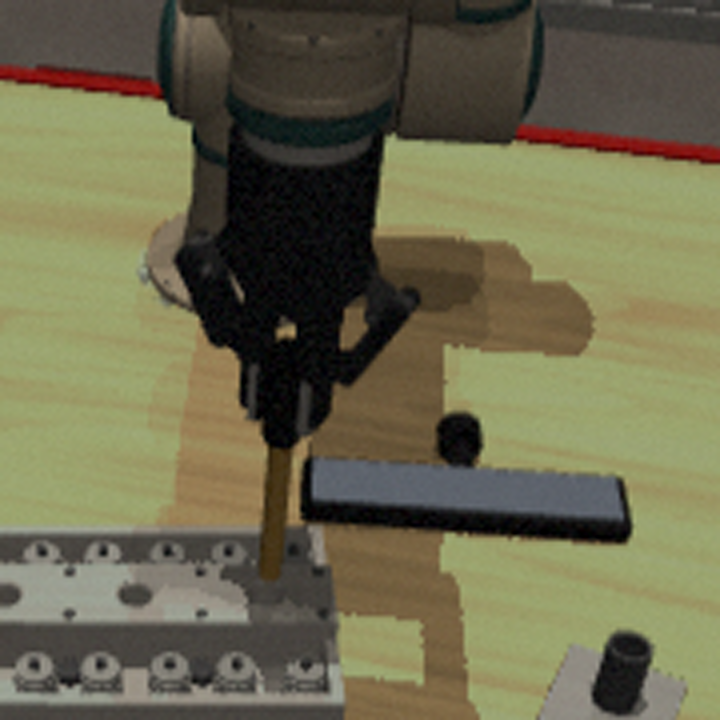

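```bash
python3 - <<'E'
from h import *
p=np.load("w4.npz")["p"]
crop(p,280,140,380,260,6,"w4a");crop(p,110,190,280,310,4,"w4b")
E
```

```text
(no output)
```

View pics/w4a.png

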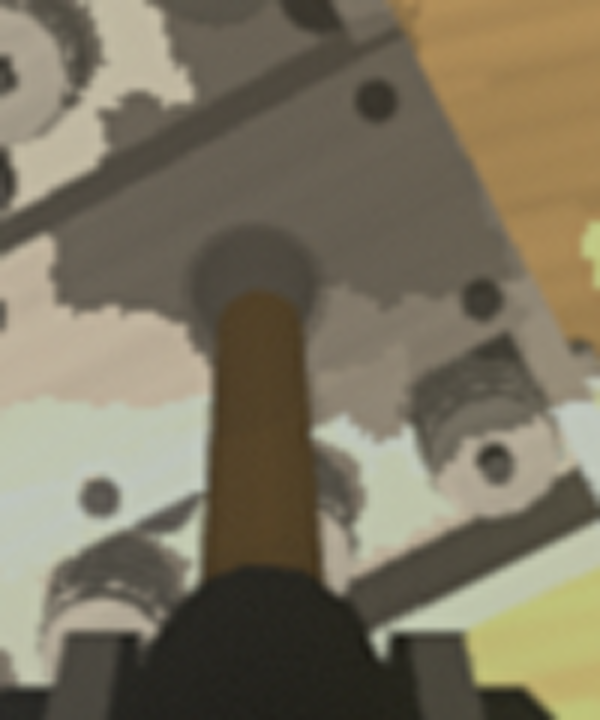

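View pics/w4b.png

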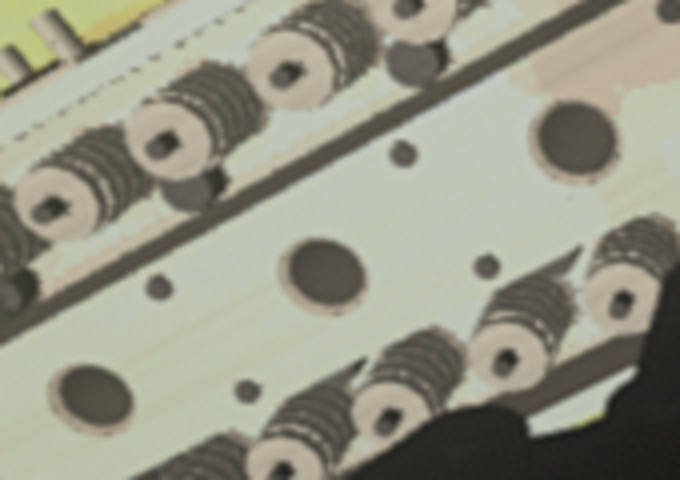

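```bash
python3 - <<'E'
from h import *
np.set_printoptions(precision=1,suppress=True)
B=np.load("w4.npz");pb=(B["pos"],B["ori"])
q=lambda u,k,o:np.array(u)/k+o-.5+.5/k
W=[onz(*ray("wrist",*q((256,288),6,(280,140)),pose=pb),110)]+[onz(*ray("wrist",*q(u,4,(110,190)),pose=pb),110) for u in [(575,140),(327,273),(92,398)]]
print(np.array(W),np.linalg.norm(np.diff(W,axis=0),axis=1))
T=np.array([[555.6,115],[577.1,35.9],[598.7,-43],[621.3,-122.3]])
print("diff",np.array(W)[:,:2]-T)
print("tip",onz(*ray("wrist",*q((262,333),6,(280,140)),pose=pb),126.7))
E
```

```text
[[ 553.4  117.7  110. ]
 [ 575.9   38.   110. ]
 [ 597.7  -40.2  110. ]
 [ 619.9 -120.4  110. ]] [82.8 81.2 83.3]
diff [[-2.2  2.7]
 [-1.2  2.1]
 [-1.   2.8]
 [-1.4  1.9]]
tip [556.2 118.1 126.7]
```

```bash
python3 - <<'E'
from h import *
np.set_printoptions(precision=1,suppress=True)
q=lambda u,k,o:np.array(u)/k+o-.5+.5/k
print("tip scene",onz(*ray("scene",*q((270,573),4,(300,60))),126.7),"well scene",onz(*ray("scene",*q((633,143),5,(240,180))),110))
p,d=env.snapshot("top");crop(p,230,150,330,225,8,"t4");p,d=env.snapshot("scene");crop(p,340,180,400,225,12,"s4b")
E
```

```text
tip scene [555.2 116.4 126.7] well scene [557.  115.4 110. ]
```

View pics/t4.png

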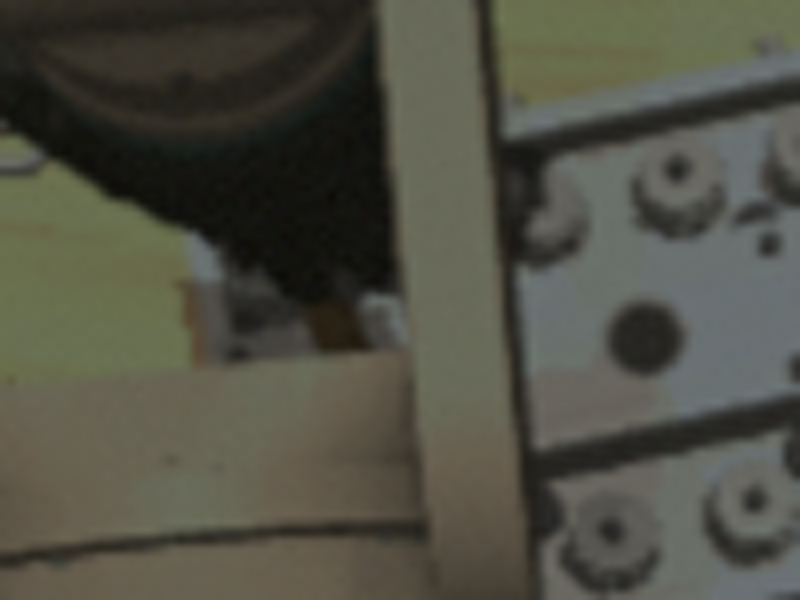

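View pics/s4b.png

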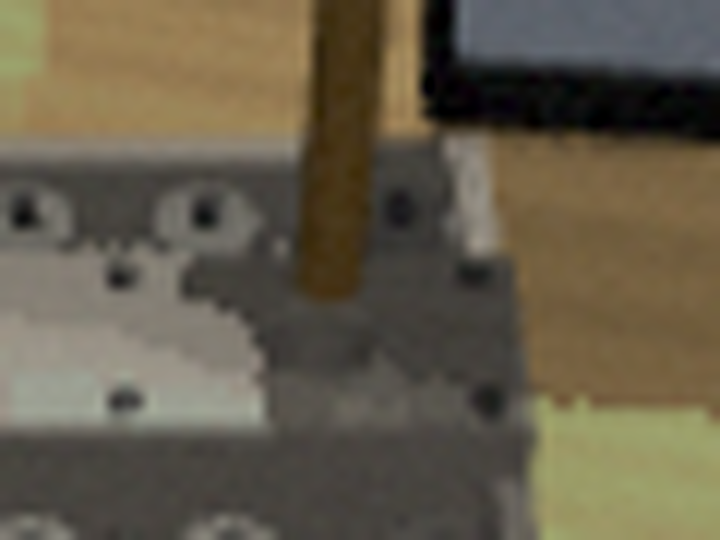

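```bash
python3 - <<'E'
from h import *
c=chain((-127.5,-42,-366.7),(50,25,-25),(1.2,125.3,1),(-155,-122,-92),(-50,0,-30));print(c);print(rel((555.2,115.4,250),None,c))
E
```

```text
(array([555.65998561, 116.09047303, 262.023     ]), np.float64(76.375))
(array([-0.78, 12.02,  0.28]), 0)
```

Request:
carry_out(
  commands="-1 5 0 0 15; -1 10 0 0 15; -1 12 0 0 15; -1 12 0 0 15",
)

```text
time: 5.6
position: [555.2, 115.1, 249.2]
orientation: [-89.9, 0.0, 76.4]
contact_force: [-0.1, -0.2, -2.5]
grip_width: 0.26
```

```bash
python3 - <<'E'
from h import *
s=env.observe();p,d=env.snapshot("wrist");np.savez("w5.npz",p=p,d=d,pos=s["position"],ori=s["orientation"])
crop(p,280,160,380,260,6,"w5")
p,d=env.snapshot("scene");crop(p,340,180,400,225,12,"s5")
print(s["position"],s["contact_force"])
E
```

```text
[555.18223116 115.09285773 249.20728747] [-0.1256949  -0.23276456 -2.50789998]
```

View pics/w5.png

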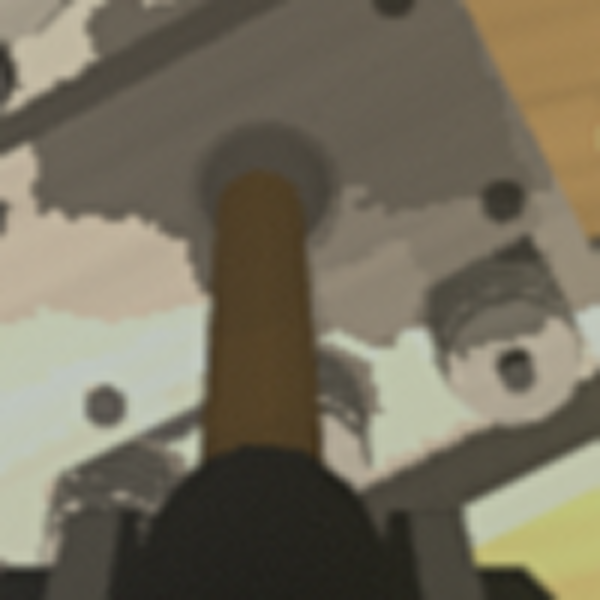

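View pics/s5.png

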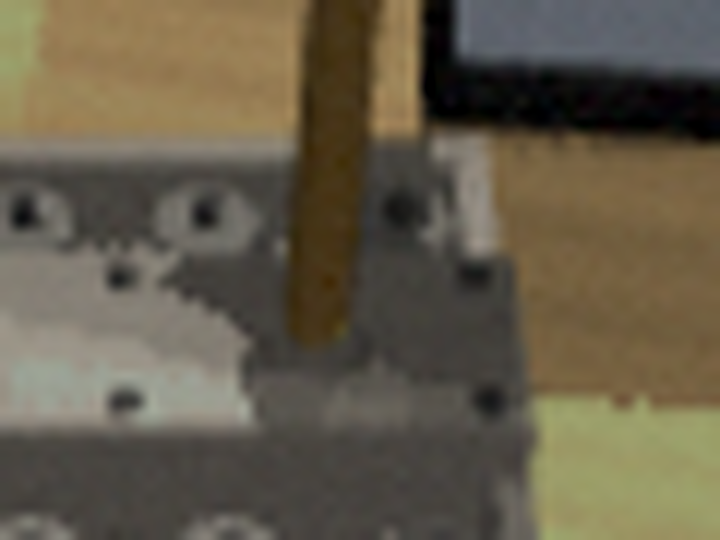

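Request:
carry_out(
  commands="1 0 1.8 0 15; 1 0 1.8 0 15; 1 0 1.8 0 15",
)

```text
time: 6.0
position: [553.9, 116.6, 250.2]
orientation: [-90.0, -0.0, 76.4]
contact_force: [0.2, -0.2, -2.7]
grip_width: 0.261
```

```bash
python3 - <<'E'
from h import *
s=env.observe();p,d=env.snapshot("wrist")
crop(p,280,160,380,260,6,"w6")
print(s["position"],s["contact_force"])
E
```

```text
[553.91057203 116.60619654 250.18466866] [ 0.18958207 -0.20938317 -2.72941334]
```

View pics/w6.png

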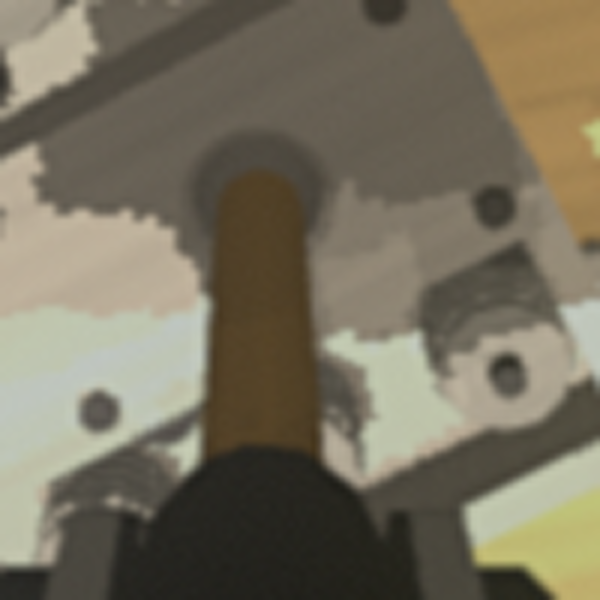

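Request:
carry_out(
  commands="0 2 0.8 0 15; 0 5 0.8 0 15; 0 8 0.8 0 15; 0 11 0.8 0 15; 0 15 0.8 0 15; 0 20 0.8 0 15; 0 20 0.8 0 15",
)

```text
time: 6.75
position: [552.8, 116.6, 228.8]
orientation: [-89.9, 0.0, 76.4]
contact_force: [-0.8, -1.0, -3.3]
grip_width: 0.263
```

```bash
python3 - <<'E'
from h import *
s=env.observe();p,d=env.snapshot("wrist")
crop(p,280,160,380,260,6,"w7")
print(s["position"],s["contact_force"],s["moment"])
E
```

```text
[552.79212276 116.64163078 228.84171157] [-0.82097355 -0.96870911 -3.28047709] [-0.00356987  0.01395036  0.00281253]
```

View pics/w7.png

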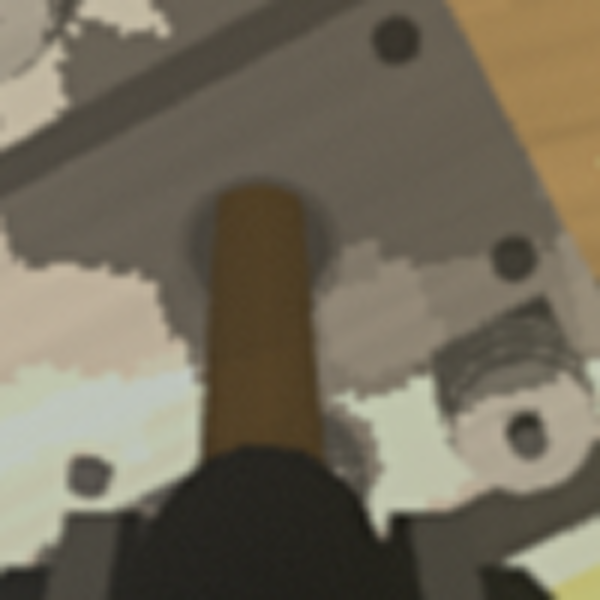

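Request:
carry_out(
  commands="0 4 0 0 15; 0 10 0 0 15; 0 17 0 0 15; 0 24 0 0 15; 0 31 0 0 15; 0 38 0 0 15; 0 44 0 0 15; 0 48 0 0 15; 0 50 0 0 15; 0 50 0 0 15",
)

```text
time: 7.8
position: [553.1, 116.7, 179.8]
orientation: [-90.0, 0.0, 76.4]
contact_force: [-0.2, 0.4, -2.6]
grip_width: 0.261
```

```bash
python3 - <<'E'
from h import *
s=env.observe()
print(s["position"],s["contact_force"],s["moment"])
E
```

```text
[553.0817309  116.68053571 179.80609374] [-0.24694089  0.3802841  -2.59479481] [0.04887564 0.01121336 0.03258421]
```

Request:
carry_out(
  commands="0 3 0 0 15; 0 6 0 0 15; 0 8 0 0 15; 0 9 0 0 15; 0 10 0 0 15; 0 10.5 0 0 15; 0 11 0 0 15; 0 11 0 0 15",
)

```text
time: 8.6
position: [553.2, 116.7, 169.0]
orientation: [-90.0, -0.0, 76.4]
contact_force: [-0.2, -0.3, -1.8]
grip_width: 0.264
```

Request:
carry_out(
  commands="0 0.5 0 0 15; 0 1 0 0 15; 0 1.5 0 0 15; 0 1.5 0 0 15",
)

```text
time: 9.0
position: [553.1, 116.7, 167.4]
orientation: [-90.0, -0.0, 76.4]
contact_force: [-0.4, 0.2, -2.0]
grip_width: 0.262
```

Request:
carry_out(
  commands="0 0.5 0 0 15; 0 1 0 0 15; 0 1.5 0 0 15; 0 2 0 0 15; 0 2 0 0 15",
)

```text
time: 9.5
position: [553.1, 116.7, 165.4]
orientation: [-90.0, -0.0, 76.4]
contact_force: [0.2, 0.3, -2.9]
grip_width: 0.261
```

Request:
carry_out(
  commands="0 0.5 0 0 15; 0 1 0 0 15; 0 1.5 0 0 15; 0 2 0 0 15; 0 2 0 0 15",
)

```text
time: 10.0
position: [553.1, 116.7, 163.4]
orientation: [-90.0, -0.0, 76.4]
contact_force: [0.3, -0.0, -2.7]
grip_width: 0.262
```

Request:
carry_out(
  commands="0 0.5 0 0 15; 0 1 0 0 15; 0 1.5 0 0 15; 0 2 0 0 15; 0 2 0 0 15",
)

```text
time: 10.5
position: [553.1, 116.7, 161.4]
orientation: [-90.0, 0.0, 76.4]
contact_force: [0.3, -0.1, -2.7]
grip_width: 0.263
```

Request:
carry_out(
  commands="0 0.3 0 0 15; 0 0.6 0 0 15; 0 1 0 0 15; 0 1 0 0 15",
)

```text
time: 10.9
position: [553.1, 116.7, 160.4]
orientation: [-90.0, -0.0, 76.4]
contact_force: [0.3, 0.2, -2.3]
grip_width: 0.263
```

Request:
carry_out(
  commands="0 0.3 0 0 15; 0 0.6 0 0 15; 0 1 0 0 15; 0 1 0 0 15",
)

```text
time: 11.3
position: [553.3, 116.7, 160.1]
orientation: [-90.0, -0.0, 76.4]
contact_force: [-1.0, 0.2, 1.1]
grip_width: 0.258
```

Request:
carry_out(
  commands="0 0.5 0 0 15; 0 1 0 0 15; 0 1 0 0 15",
)

```text
time: 11.6
position: [553.6, 116.7, 160.0]
orientation: [-90.1, -0.0, 76.4]
contact_force: [-1.7, -0.3, 6.3]
grip_width: 0.265
```

```bash
python3 - <<'E'
from h import *
s=env.observe()
print(s["position"],s["contact_force"],s["moment"])
p,d=env.snapshot("scene");crop(p,300,60,480,240,4,"s8")
E
```

```text
[553.62493542 116.69198219 160.0171478 ] [-1.73984713 -0.34707326  6.2741265 ] [-0.14959112  0.40741134 -0.00831396]
```

View pics/s8.png

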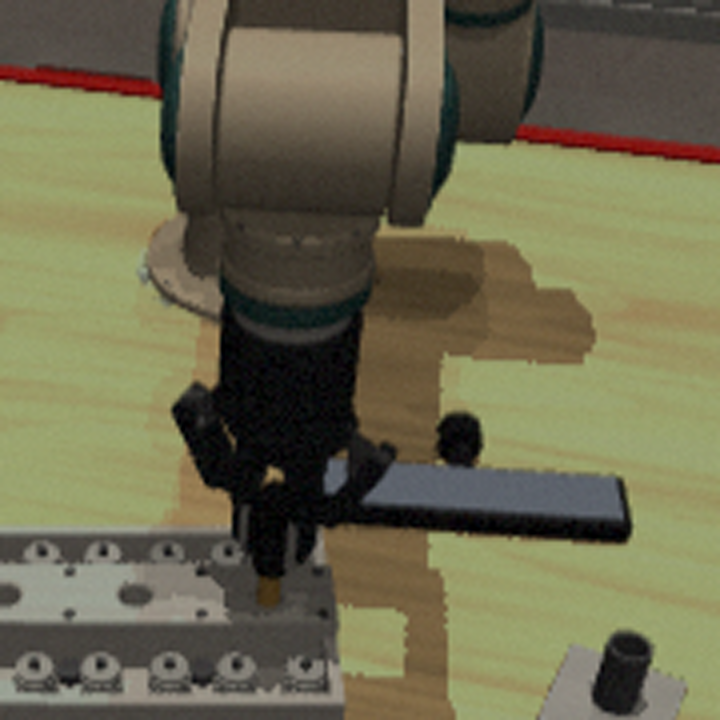

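```bash
cat >> h.py <<'E'
M=[(-127.5,-42,-366.7),(50,25,-25),(1.2,125.3,1),(-155,-122,-92),(-50,0,-30),(-1,12,0),(1,0,1.8),(0,20,.8),(0,50,0),(0,11,0),(0,1.5,0),(0,2,0),(0,2,0),(0,2,0),(0,1,0),(0,1,0),(0,1,0)]
E
python3 - <<'E'
from h import *
c=chain(*M);print(c);print(rel((485.38,344.06,260),None,c))
E
```

```text
(array([553.13315401, 116.70294512, 158.523     ]), np.float64(76.375))
(array([ 205.  , -101.48,  119.4 ]), 0)
```

Request:
carry_out(
  commands="0 -4 0 0 15; 0 -15 0 0 15; 0 -35 0 0 15; 0 -60 0 0 15; 0 -85 0 0 15; 0 -101.5 0 0 15; 12 -101.5 7 0 15; 35 -101.5 20 0 15; 65 -101.5 38 0 15; 95 -101.5 55 0 15; 125 -101.5 73 0 15; 155 -101.5 90 0 15",
)

```text
time: 12.85
position: [500.7, 290.6, 258.6]
orientation: [-89.9, 0.1, 76.4]
contact_force: [-0.0, 0.0, -1.6]
grip_width: 0.264
```

Request:
carry_out(
  commands="25 0 15 0 15; 41 15 24 0 15; 48 30 28.5 0 15; 50 42 29.4 0 15; 50 48 29.4 0 15; 50 48 29.4 0 15; 50 48 29.4 0 15",
)

```text
time: 13.55
position: [485.9, 343.4, 212.5]
orientation: [-90.0, -0.0, 76.3]
contact_force: [0.1, -0.1, -2.1]
grip_width: 0.261
```

```bash
python3 - <<'E'
from h import *
s=env.observe();p,d=env.snapshot("wrist");crop(p,250,120,400,270,5,"w9")
p,d=env.snapshot("scene");crop(p,400,150,490,255,7,"s9")
print(s["position"],s["contact_force"],s["moment"])
E
```

```text
[485.88963223 343.37064409 212.4807921 ] [ 0.08633047 -0.10423092 -2.14780136] [-0.04062624  0.01509782 -0.0285521 ]
```

View pics/w9.png

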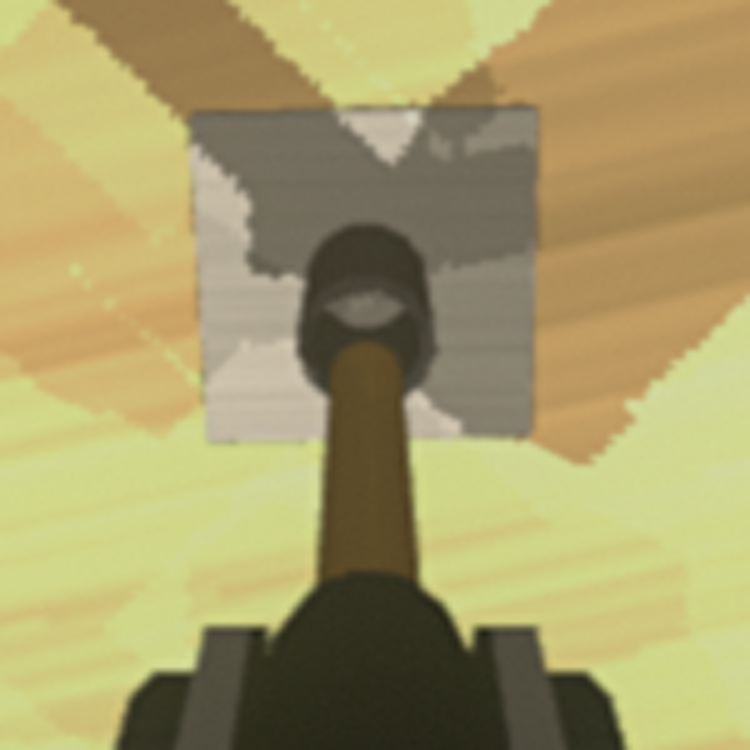

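View pics/s9.png

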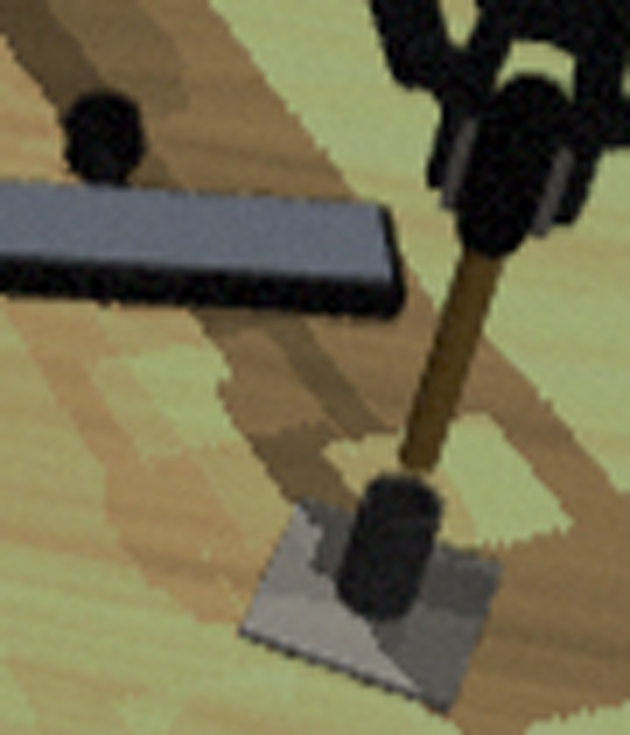

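Request:
carry_out(
  commands="0 8 1 0 15; 0 18 1 0 15; 0 28 1 0 15; 0 40 1 0 15; 0 50 1 0 15; 0 58 1 0 15; 0 63 1 0 15; 0 66 1 0 15; 0 68 1 0 15; 0 69 1 0 15; 0 69 1 0 15",
)

```text
time: 14.75
position: [484.5, 344.4, 143.2]
orientation: [-90.0, -0.0, 76.4]
contact_force: [-0.8, 0.3, -1.2]
grip_width: 0.264
```

Request:
carry_out(
  commands="0 0.5 0 0 15; 0 1 0 0 15; 0 1.5 0 0 15; 0 2 0 0 15; 0 2 0 0 15",
)

```text
time: 15.25
position: [484.5, 344.3, 141.2]
orientation: [-90.0, -0.0, 76.4]
contact_force: [0.2, -0.1, -0.8]
grip_width: 0.268
```

Request:
carry_out(
  commands="0 0.5 0 0 15; 0 1 0 0 15; 0 1 0 0 15",
)

```text
time: 15.55
position: [484.7, 344.4, 141.1]
orientation: [-90.1, -0.1, 76.4]
contact_force: [-0.8, -0.9, 5.9]
grip_width: 0.261
```

Request:
carry_out(
  commands="0 0 0 0 26; 0 0 0 0 32; 0 0 0 0 45; 0 0 0 0 60; 0 0 0 0 75; 0 0 0 0 75; 0 -15 0 0 75; 0 -40 0 0 75; 0 -75 0 0 75; 0 -110 0 0 75; 0 -140 0 0 80; 0 -150 0 0 85",
)

```text
time: 16.75
position: [485.0, 344.7, 295.4]
orientation: [-90.3, -0.3, 76.4]
contact_force: [0.8, -0.0, 0.4]
grip_width: 0.994
```

```bash
cat >> h.py <<'E'
M+=[(155,-101.5,90),(50,48,29.4),(0,69,1),(0,2,0),(0,1,0),(0,-150,0)]
E
python3 - <<'E'
from h import *
s=env.observe();p,d=env.snapshot("wrist");cv2.imwrite("pics/w10.png",p)
p,d=env.snapshot("scene");crop(p,400,150,490,255,7,"s10")
c=chain(*M);print(s["position"],c);print(rel((410,-240,310),90,c))
E
```

```text
[485.03035659 344.68648147 295.44450759] (array([484.41248241, 344.29606737, 290.023     ]), np.float64(76.375))
(array([-585.38,  -19.98,  -65.32]), np.float64(-0.2378))
```

View pics/w10.png

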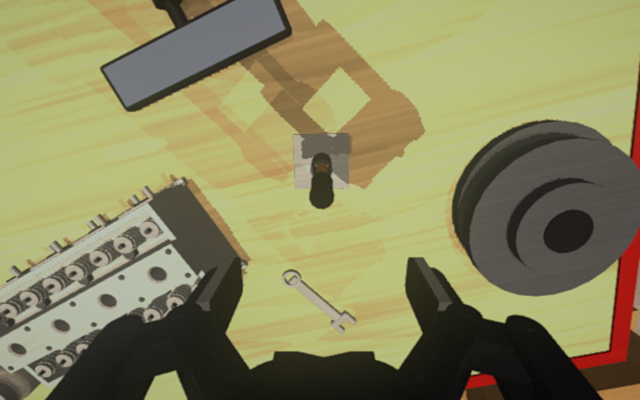

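View pics/s10.png

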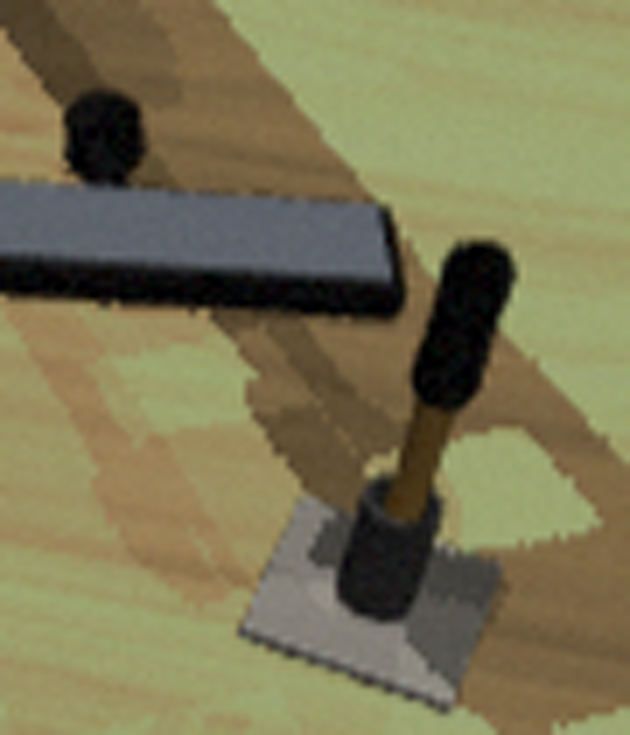

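Request:
carry_out(
  commands="-10 -3 -2 0 85; -35 -10 -6 0 85; -75 -10 -12 0 85; -120 -10 -20 0 85; -168 -10 -28 0 85; -216 -10 -36 0 85; -264 -10 -44 0 85; -312 -10 -52 0 85; -360 -10 -60 0 85; -408 -10 -68 0 85; -456 -10 -76 0 85; -500 -10 -83 0 85",
)

```text
time: 18.05
position: [445.7, -163.5, 298.0]
orientation: [-89.8, -0.0, 76.3]
contact_force: [1.4, -0.2, -0.7]
grip_width: 0.997
```

Request:
carry_out(
  commands="-40 0 -6 0 85; -65 0 -10 0 85; -82 0 -13 0 85; -87.6 0 -14.2 0 85; -87.6 0 -14.2 0 85; -87.6 0 -14.2 0 85; -87.6 0 -14.2 0 85",
)

```text
time: 18.75
position: [440.5, -248.8, 299.8]
orientation: [-90.0, -0.0, 76.4]
contact_force: [0.4, 0.4, 0.2]
grip_width: 0.996
```

```bash
cat >> h.py <<'E'
M+=[(-500,-10,-83),(-87.6,0,-14.2)]
def shot(f):
    s=env.observe();p,d=env.snapshot("wrist");cv2.imwrite(f"pics/{f}.png",p);np.savez(f+".npz",p=p,d=d,pos=s["position"],ori=s["orientation"])
    print(s["position"],s["orientation"],s["contact_force"],s["time"]);return p
E
python3 - <<'E'
from h import *
shot("i1");print(chain(*M))
E
```

```text
[ 440.5408851  -248.78908875  299.8090222 ] [-8.99862967e+01 -1.94929833e-02  7.64449227e+01] [0.42108092 0.40824868 0.16905223] 18.75
(array([ 440.45841747, -249.66490793,  300.023     ]), np.float64(76.375))
```

View pics/i1.png

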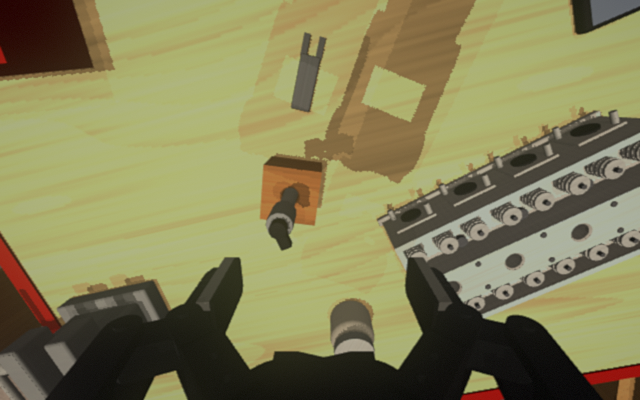

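Request:
carry_out(
  commands="-15 10 -14 0 85; -32 22 -28 0 85; -41.9 30 -36.4 0 85; -41.9 30 -36.4 0 85; -41.9 30 -36.4 0 85; -41.9 30 -36.4 0 85",
)

```text
time: 19.4
position: [466.1, -298.3, 271.0]
orientation: [-90.1, 0.0, 76.4]
contact_force: [0.9, -0.1, 0.6]
grip_width: 0.995
```

```bash
cat >> h.py <<'E'
M+=[(-41.9,30,-36.4)]
E
python3 - <<'E'
from h import *
p=shot("i2");crop(p,260,100,400,240,5,"i2c");crop(np.load("i1.npz")["p"],250,140,340,260,6,"i1c")
E
```

```text
[ 466.08473703 -298.26415173  270.97300385] [-9.00740450e+01  1.79770493e-02  7.64215932e+01] [ 0.92797538 -0.1084185   0.64057777] 19.4
```

View pics/i2c.png

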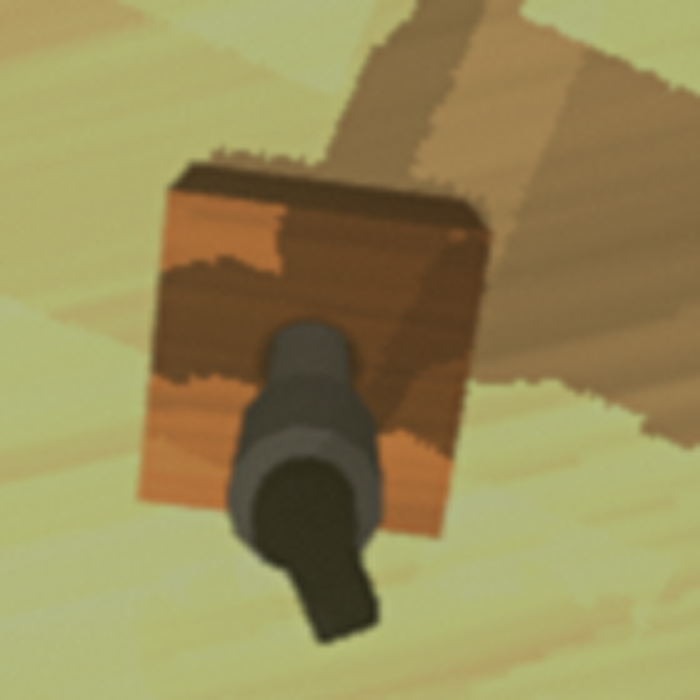

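View pics/i1c.png

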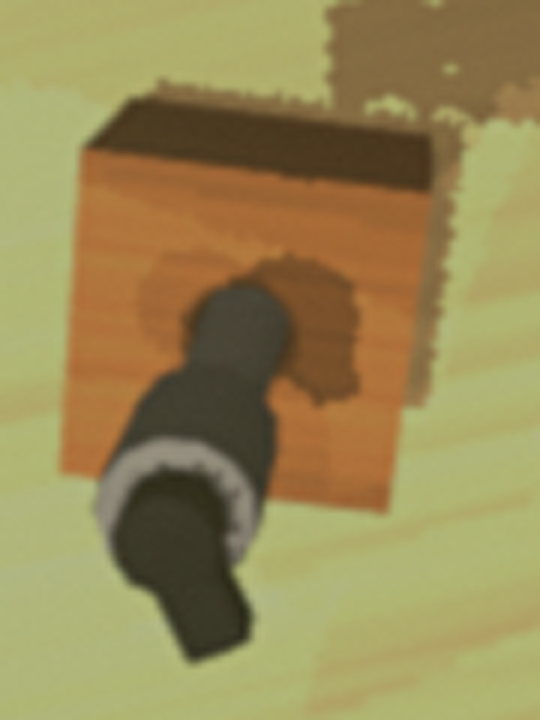

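```bash
python3 - <<'E'
from h import *
np.set_printoptions(precision=1,suppress=True)
A=np.load("i1.npz");B=np.load("i2.npz")
pa=(A["pos"],A["ori"]);pb=(B["pos"],B["ori"])
q=lambda u,k,o:np.array(u)/k+o-.5+.5/k
for n,ua,ub,z in [("head",(181,518),(305,501),160),("plug",(168,523),(304,506),173)]:
    a=ray("wrist",*q(ua,6,(250,140)),pose=pa);b=ray("wrist",*q(ub,5,(260,100)),pose=pb)
    print(n,meet(a,b),onz(*a,z),onz(*b,z))
ca=np.mean([(82,150),(432,190),(387,512),(60,472)],0);cb=np.mean([(168,188),(490,230),(440,538),(138,500)],0)
a=ray("wrist",*q(ca,6,(250,140)),pose=pa);b=ray("wrist",*q(cb,5,(260,100)),pose=pb)
print("block",meet(a,b),onz(*a,64),onz(*b,64))
for c in ray("top",*q((440,275),8,(410,210))),: print("top ring",onz(*c,160))
print(chain(*M))
E
```

```text
head (array([ 464.1, -298.5,  159.1]), np.float64(1.140042372042925)) [ 464.3 -298.1  160. ] [ 463.2 -298.6  160. ]
plug (array([ 461.3, -298.2,  168.5]), np.float64(0.07909254911743709)) [ 459.5 -296.9  173. ] [ 459.7 -297.7  173. ]
block (array([ 461.8, -298.2,   64.2]), np.float64(0.24349666436723638)) [ 462.  -298.2   64. ] [ 461.7 -298.3   64. ]
top ring [ 462.6 -299.5  160. ]
(array([ 466., -299.,  270.]), np.float64(76.375))
```

Request:
carry_out(
  commands="-0.6 20 2.4 0 85; -0.6 50 2.4 0 85; -0.6 80 2.4 0 85; -0.6 105 2.4 0 85; -0.6 122 2.4 0 85; -0.6 131 2.4 0 85; -0.6 131 2.4 0 60; -0.6 131 2.4 0 45; -0.6 131 2.4 0 35; -0.6 131 2.4 0 28; -0.6 131 2.4 0 20; -0.6 131 2.4 0 18",
  squeeze=60,
)

```text
time: 20.65
position: [463.9, -299.5, 140.3]
orientation: [-90.1, 0.1, 76.4]
contact_force: [-0.3, -0.4, 6.4]
grip_width: 0.314
```

```bash
cat >> h.py <<'E'
M+=[(-.6,131,2.4)]
E
python3 - <<'E'
from h import *
p=shot("i3");print(env.observe()["grip_width"]*85.4)
E
```

```text
[ 463.92415381 -299.51463334  140.27036522] [-9.01221395e+01  7.04840919e-02  7.63678119e+01] [-0.26018076 -0.41001833  6.3771495 ] 20.65
26.836418567027337
```

View pics/i3.png

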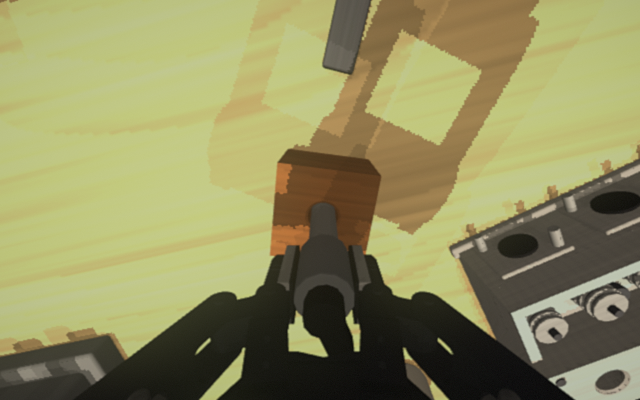

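Request:
carry_out(
  commands="0 -5 0 0 18; 0 -18 0 0 18; 0 -40 0 0 18; 0 -65 0 0 18; 0 -90 0 0 18; 0 -110 0 0 18; 0 -121 0 0 18; 10 -121 0 0 18; 35 -121 1 0 18; 70 -121 2 0 18; 110 -121 3 0 18; 150 -121 4 0 18",
)

```text
time: 21.9
position: [494.5, -150.1, 258.2]
orientation: [-89.8, -0.1, 76.4]
contact_force: [1.2, -0.5, -4.0]
grip_width: 0.314
```

Request:
carry_out(
  commands="40 0 1 0 18; 80 0 2 0 18; 120 0 3 0 18; 160 0 4 0 18; 200 0 5 0 18; 235 0 6 0 18; 258 0 6.5 0 18; 270 0 7 0 18; 275 0 7 0 18; 275 0 7 0 18; 275 0 7 0 18",
)

```text
time: 23.0
position: [552.8, 115.7, 259.8]
orientation: [-90.0, 0.0, 76.3]
contact_force: [0.1, -0.1, -3.8]
grip_width: 0.313
```

```bash
cat >> h.py <<'E'
M+=[(150,-121,4),(275,0,7)]
E
python3 - <<'E'
from h import *
p=shot("i4");print(env.observe()["grip_width"]*85.4,chain(*M));crop(p,280,140,380,260,6,"i4c")
p,d=env.snapshot("scene");crop(p,330,130,410,230,7,"si4")
E
```

```text
[552.80033999 115.70079893 259.78182365] [-8.99801216e+01  2.26883950e-02  7.63081655e+01] [ 0.12524944 -0.08603199 -3.81493686] 23.0
26.963946082545764 (array([552.91522573, 116.65287252, 260.023     ]), np.float64(76.375))
```

View pics/i4c.png

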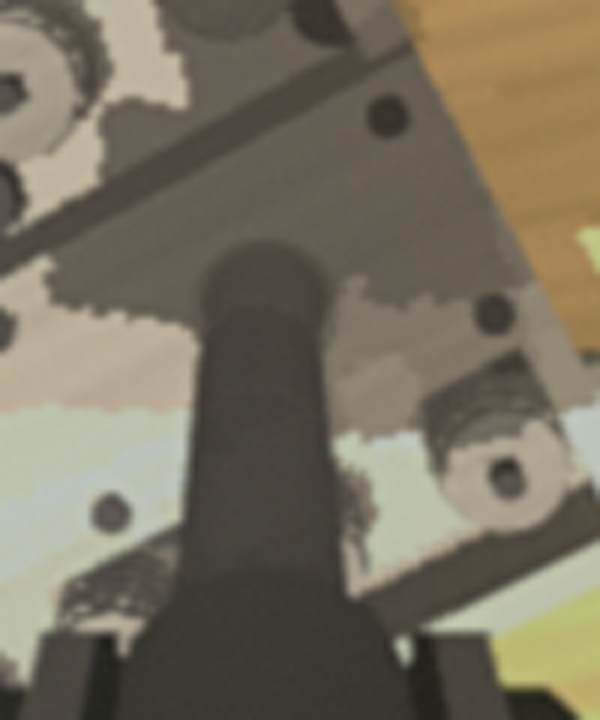

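View pics/si4.png

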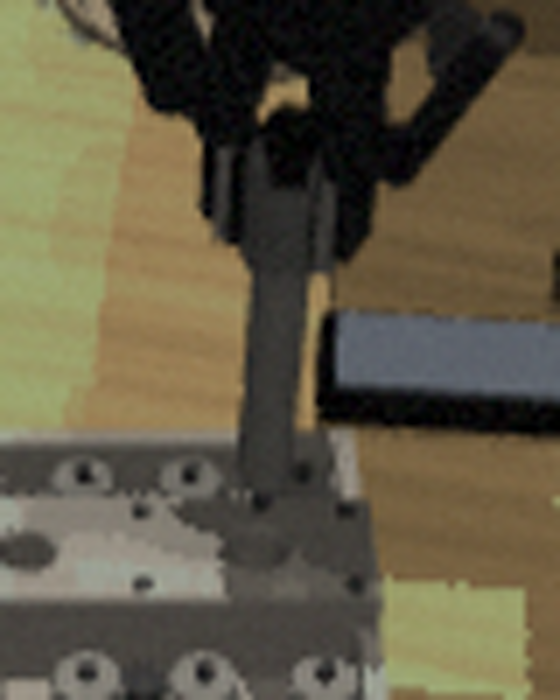

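Request:
carry_out(
  commands="0 4 0 0 18; 0 8 0 0 18; 0 10 0 0 18; 0 10 0 0 18; 0 10 0 0 18; 0 10 0 0 18",
)

```text
time: 23.7
position: [553.0, 116.7, 250.2]
orientation: [-90.0, -0.0, 76.4]
contact_force: [0.8, 0.5, -3.8]
grip_width: 0.316
```

```bash
cat >> h.py <<'E'
M+=[(0,10,0)]
def bright(p,x0,y0,x1,y1,k,f,g=2.5):
    crop(np.clip((p.astype(float)/255)**(1/1.6)*g*.6*255,0,255).astype(np.uint8),x0,y0,x1,y1,k,f)
E
python3 - <<'E'
from h import *
p=shot("i5");bright(p,290,150,370,230,9,"i5c")
p,d=env.snapshot("scene");bright(p,340,180,400,225,12,"si5")
E
```

```text
[552.98628204 116.68131027 250.18187067] [-9.00192447e+01 -1.13534866e-02  7.63796885e+01] [ 0.75748541  0.51418371 -3.8328619 ] 23.7
```

View pics/i5c.png

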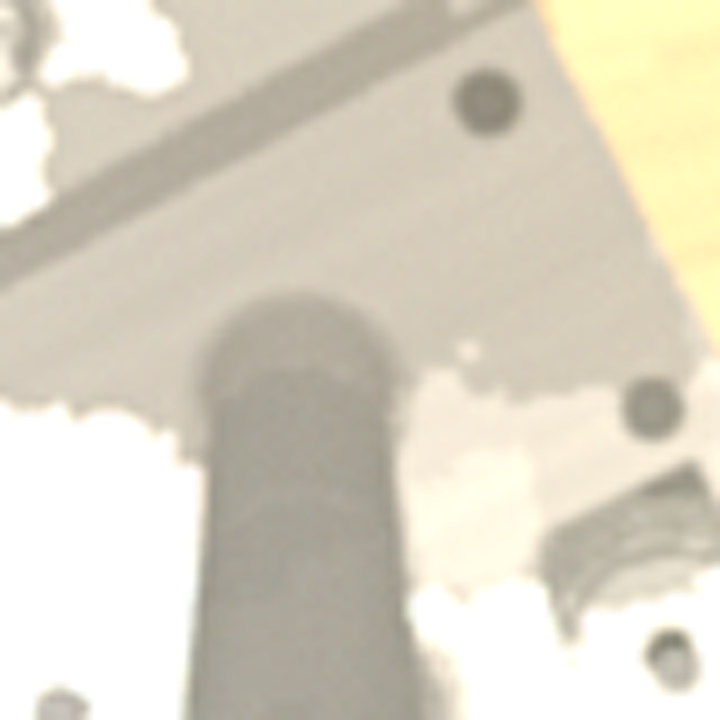

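View pics/si5.png

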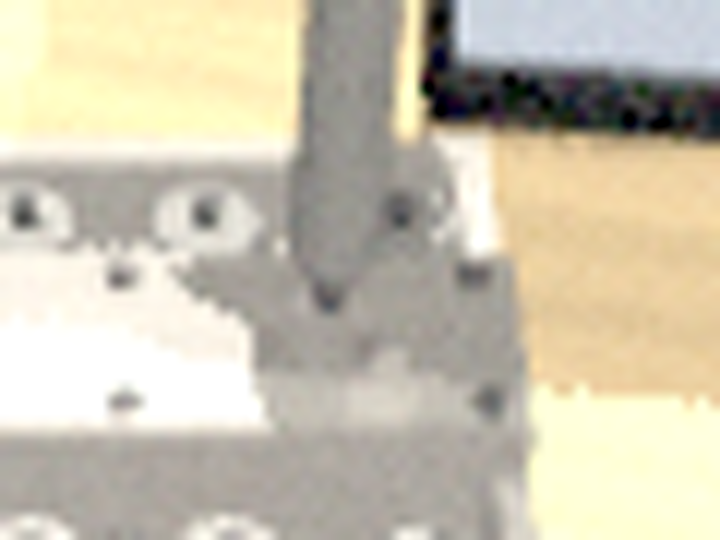

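```bash
python3 - <<'E'
from h import *
np.set_printoptions(precision=2,suppress=True)
B=np.load("i5.npz");pb=(B["pos"],B["ori"])
q=lambda u,k,o:np.array(u)/k+o-.5+.5/k
W=onz(*ray("wrist",*q((300,385),9,(290,150)),pose=pb),110)
E=onz(*ray("wrist",*q((301,452),9,(290,150)),pose=pb),134)
print(W,E,rel(W*[1,1,0],None,(E*[1,1,0],76.375)))
p=B["p"];g=cv2.cvtColor(p,cv2.COLOR_BGR2GRAY)
g=cv2.resize(g[150:230,290:370],None,fx=9,fy=9,interpolation=cv2.INTER_CUBIC)
cv2.imwrite("pics/i5d.png",cv2.createCLAHE(6,(4,4)).apply(g))
E
```

```text
[552.69 117.78 110.  ] [552.2  118.07 134.  ] (array([-0.16, -0.  , -0.54]), 0)
```

View pics/i5d.png

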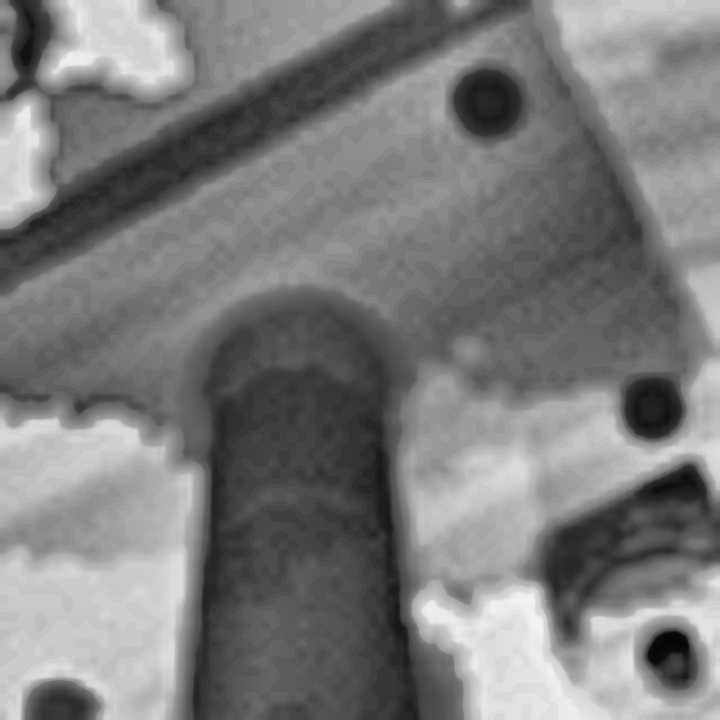

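```bash
python3 - <<'E'
from h import *
p,d=env.snapshot("scene")
g=cv2.resize(p[185:225,345:390],None,fx=16,fy=14,interpolation=cv2.INTER_CUBIC)
g=np.clip((g.astype(float)-20)*2.2,0,255).astype(np.uint8)
cv2.imwrite("pics/si5e.png",g)
p0=np.load("scene0.npz")["p"]
g=cv2.resize(p0[185:225,345:390],None,fx=16,fy=14,interpolation=cv2.INTER_CUBIC)
cv2.imwrite("pics/s0e.png",g)
E
```

```text
(no output)
```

View pics/si5e.png

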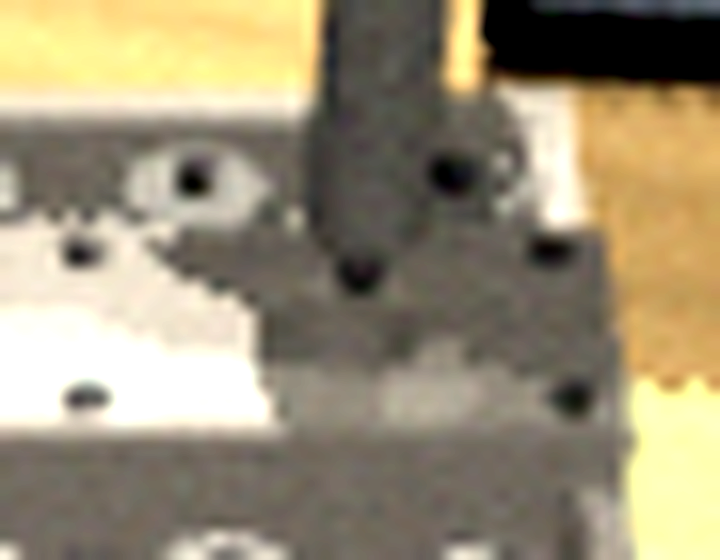

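View pics/s0e.png

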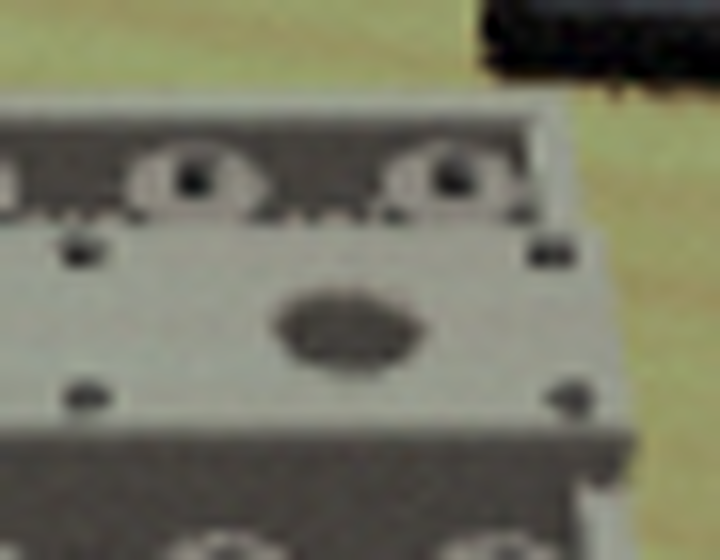

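```bash
python3 - <<'E'
from h import *
np.set_printoptions(precision=1,suppress=True)
def q(u): return np.array([(u[0]+.5)/16-.5+345,(u[1]+.5)/14-.5+185])
print("hole",onz(*ray("scene",*q((350,332))),110))
for z in (116,118,120): print(z,onz(*ray("scene",*q((361,285))),z))
print("conebottom? ", [onz(*ray("scene",*q((372,z0))),134) for z0 in (215,)])
E
```

```text
hole [557.1 116.  110. ]
116 [551.  116.1 116. ]
118 [553.1 116.4 118. ]
120 [555.3 116.7 120. ]
conebottom?  [array([552.1, 116.9, 134. ])]
```

Request:
carry_out(
  commands="0 4 -0.5 0 18; 0 8 -0.8 0 18; 0 12 -0.8 0 18; 0 16 -0.8 0 18; 0 16 -0.8 0 18; 0 16 -0.8 0 18",
)

```text
time: 24.45
position: [553.7, 116.5, 233.9]
orientation: [-90.0, -0.0, 76.4]
contact_force: [-0.1, 0.4, -4.1]
grip_width: 0.311
```

```bash
cat >> h.py <<'E'
M+=[(0,16,-.8)]
E
python3 - <<'E'
from h import *
p=shot("i6")
g=cv2.cvtColor(p,cv2.COLOR_BGR2GRAY)
g=cv2.resize(g[150:230,290:370],None,fx=9,fy=9,interpolation=cv2.INTER_CUBIC)
cv2.imwrite("pics/i6d.png",cv2.createCLAHE(6,(4,4)).apply(g))
p,d=env.snapshot("scene")
g=cv2.resize(p[185:225,345:390],None,fx=16,fy=14,interpolation=cv2.INTER_CUBIC)
g=np.clip((g.astype(float)-20)*2.2,0,255).astype(np.uint8)
cv2.imwrite("pics/si6e.png",g)
E
```

```text
[553.65276273 116.45194544 233.89375661] [-8.99873840e+01 -1.17569549e-04  7.63751022e+01] [-0.09124708  0.43552522 -4.11266359] 24.45
```

View pics/i6d.png

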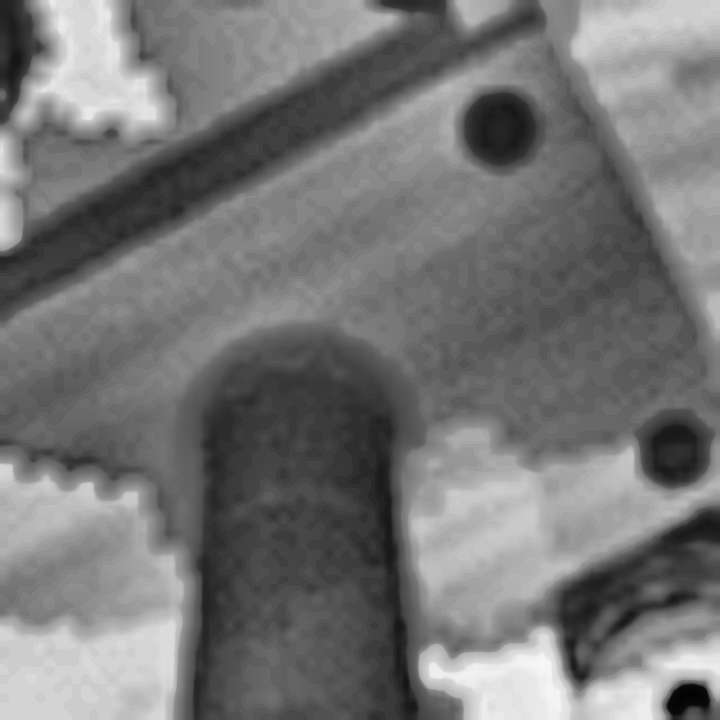

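View pics/si6e.png

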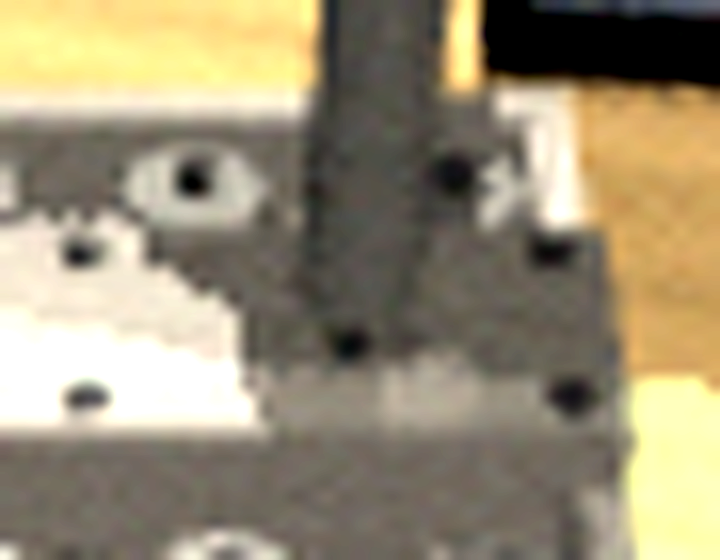

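Request:
carry_out(
  commands="0 1.5 0 0 18; 0 3 0 0 18; 0 4.5 0 0 18; 0 6 0 0 18; 0 7.5 0 0 18; 0 9 0 0 18; 0 9 0 0 18",
)

```text
time: 25.25
position: [553.7, 116.4, 224.8]
orientation: [-90.0, 0.0, 76.4]
contact_force: [1.3, 0.2, -3.6]
grip_width: 0.31
```

Request:
carry_out(
  commands="0 1.5 0 0 18; 0 3 0 0 18; 0 4.5 0 0 18; 0 6 0 0 18; 0 6 0 0 18",
)

```text
time: 25.75
position: [553.7, 116.4, 218.7]
orientation: [-90.0, 0.0, 76.4]
contact_force: [1.4, 0.2, -4.1]
grip_width: 0.314
```

Request:
carry_out(
  commands="0 0 -0.4 0 18; 0 2 -0.4 0 18; 0 4 -0.4 0 18; 0 6 -0.4 0 18; 0 8 -0.4 0 18; 0 10 -0.4 0 18; 0 10 -0.4 0 18",
)

```text
time: 26.45
position: [554.0, 116.3, 208.6]
orientation: [-90.0, 0.0, 76.4]
contact_force: [-0.2, 0.5, -4.3]
grip_width: 0.31
```

```bash
cat >> h.py <<'E'
M+=[(0,9,0),(0,6,0),(0,10,-.4)]
E
python3 - <<'E'
from h import *
s=env.observe();print(s["position"],s["contact_force"],s["moment"],chain(*M))
E
```

```text
[553.97729064 116.34945372 208.55067772] [-0.19214818  0.50969511 -4.29038213] [-0.04901189 -0.05967734  0.01181731] (array([554.0814557, 116.3701931, 209.023    ]), np.float64(76.375))
```

Request:
carry_out(
  commands="0 3 0 0 18; 0 7 0 0 18; 0 12 0 0 18; 0 17 0 0 18; 0 22 0 0 18; 0 26 0 0 18; 0 30 0 0 18; 0 30 0 0 18",
)

```text
time: 27.25
position: [553.9, 116.3, 178.2]
orientation: [-90.0, 0.0, 76.4]
contact_force: [1.6, -0.6, -4.9]
grip_width: 0.31
```

Request:
carry_out(
  commands="0 3 0 0 18; 0 7 0 0 18; 0 11 0 0 18; 0 14 0 0 18; 0 17 0 0 18; 0 20 0 0 18; 0 20 0 0 18",
)

```text
time: 27.95
position: [554.0, 116.3, 158.4]
orientation: [-90.0, 0.0, 76.4]
contact_force: [0.8, -0.4, -4.7]
grip_width: 0.308
```

Request:
carry_out(
  commands="0 1.5 0 0 18; 0 3 0 0 18; 0 4.5 0 0 18; 0 6 0 0 18; 0 7.5 0 0 18; 0 9 0 0 18; 0 10 0 0 18; 0 11 0 0 18; 0 11 0 0 18",
)

```text
time: 28.85
position: [554.1, 116.3, 147.8]
orientation: [-90.0, 0.0, 76.4]
contact_force: [1.0, 0.2, -3.8]
grip_width: 0.309
```

Request:
carry_out(
  commands="0 0.5 0 0 18; 0 1 0 0 18; 0 1.5 0 0 18; 0 2 0 0 18; 0 2 0 0 18",
)

```text
time: 29.35
position: [554.1, 116.4, 145.9]
orientation: [-90.0, -0.0, 76.4]
contact_force: [0.2, -0.8, -3.7]
grip_width: 0.313
```

Request:
carry_out(
  commands="0 0.4 0 0 18; 0 0.8 0 0 18; 0 1 0 0 18; 0 1 0 0 18",
)

```text
time: 29.75
position: [554.2, 116.4, 145.4]
orientation: [-90.0, -0.0, 76.4]
contact_force: [0.4, -1.2, -1.0]
grip_width: 0.311
```

Request:
carry_out(
  commands="0 0.4 0 0 18; 0 0.8 0 0 18; 0 1 0 0 18; 0 1 0 0 18",
)

```text
time: 30.15
position: [554.5, 116.4, 145.3]
orientation: [-90.1, -0.0, 76.4]
contact_force: [-2.2, -0.8, 5.3]
grip_width: 0.315
```

Request:
carry_out(
  commands="0 0 0 0 28; 0 0 0 0 32; 0 0 0 0 40; 0 0 0 0 55; 0 0 0 0 75; 0 0 0 0 85; 0 -10 0 0 85; 0 -30 0 0 85; 0 -60 0 0 85; 0 -95 0 0 85; 0 -120 0 0 85; 0 -130 0 0 85",
)

```text
time: 31.35
position: [554.8, 116.5, 278.2]
orientation: [-90.3, -0.1, 76.4]
contact_force: [0.4, -0.6, -0.6]
grip_width: 0.994
```

Request:
carry_out(
  commands="0 0 15 0 85; 0 -5 40 0 85; 0 -10 60 0 85; 0 -10 60 0 85; 0 -10 60 0 85",
)

```text
time: 31.85
position: [495.8, 130.5, 283.8]
orientation: [-90.0, -0.0, 76.4]
contact_force: [0.2, -0.7, -1.0]
grip_width: 0.996
```

```bash
python3 - <<'E'
from h import *
p=shot("f1");
p,d=env.snapshot("scene");crop(p,320,100,500,250,4,"f2")
p,d=env.snapshot("top");cv2.imwrite("pics/f3.png",p)
E
```

```text
[495.7839931  130.53562937 283.76388652] [-9.00042614e+01 -4.15776270e-04  7.63982390e+01] [ 0.24122072 -0.66572753 -1.01845632] 31.85
```

View pics/f1.png

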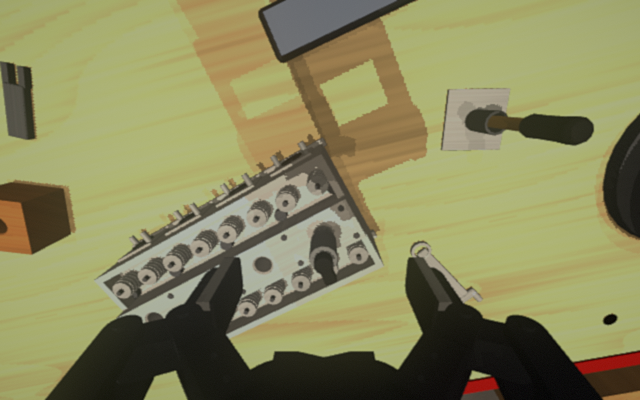

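View pics/f2.png

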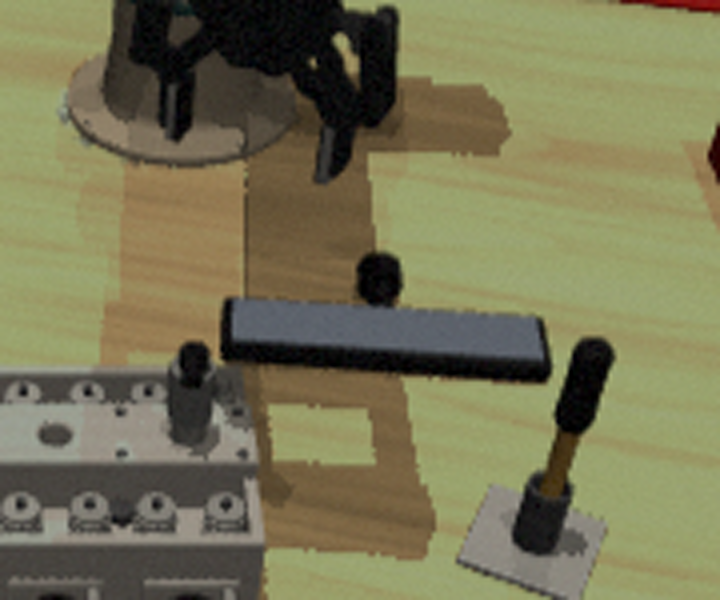

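```bash
python3 - <<'E'
from h import *
p=np.load("f1.npz")["p"];bright(p,290,200,370,290,8,"f1c",1.6)
p,d=env.snapshot("scene");bright(p,345,170,395,225,10,"f2c",1.6)
E
```

```text
(no output)
```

View pics/f1c.png

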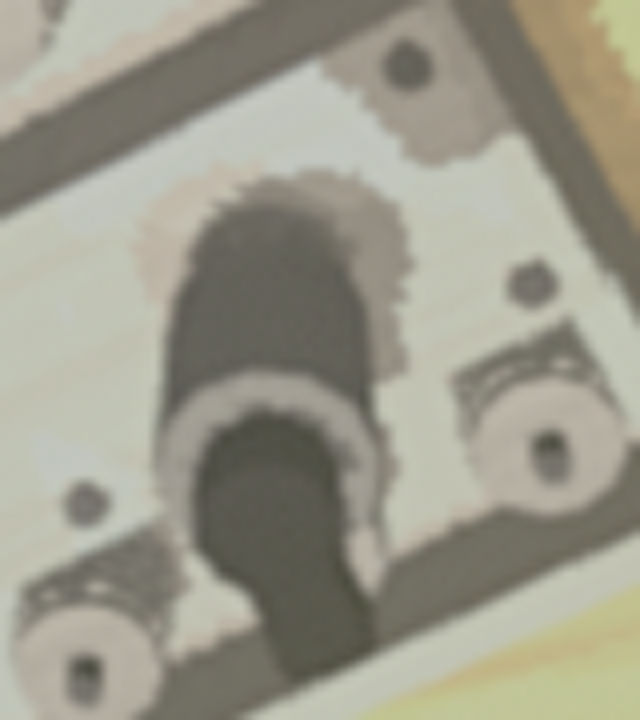

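View pics/f2c.png

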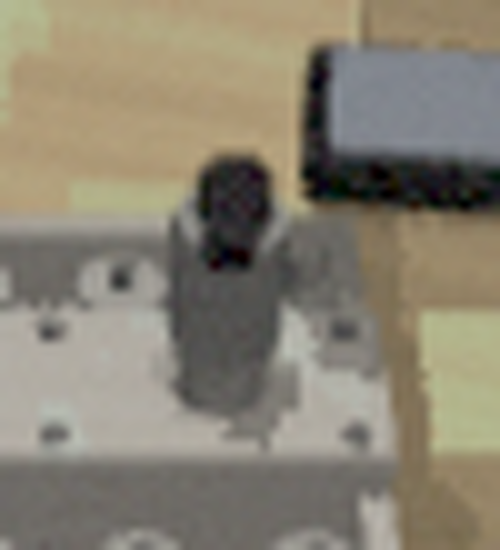

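```bash
python3 - <<'E'
from h import *
np.set_printoptions(precision=1,suppress=True)
B=np.load("f1.npz");pb=(B["pos"],B["ori"])
q=lambda u,k,o:np.array(u)/k+o-.5+.5/k
a=ray("wrist",*q((270,478),8,(290,200)),pose=pb)
b=ray("scene",*q((229,218),10,(345,170)))
print(meet(a,b),onz(*a,165),onz(*b,165))
env.close_job()
E
```

```text
(array([555.5, 116.2, 164.1]), np.float64(2.664282990288404)) [554.9 117.7 165. ] [556.4 115.1 165. ]
the job is handed in; nothing more can be done
```

The injector is seated nozzle down in the clean well, the one at the head's +y end (world x 554, y 116), and released. The drift is back in its tube and the job is handed in.

- **Finding the clean well:** I took the drift from its tube and lowered it in small steps into that end well, the first one I tried. It met nothing at the old-sleeve height. It stood with the tool 18.9 mm above where it stood in the tube; the bare seat should be 19 mm above the tube floor. I pushed with about 9 N, and did not need to probe the other three wells.
- **Drift back in its tube:** The tool stopped at the height where I had first gripped it, and the pictures show the drift standing in the tube.
- **Injector:** It went in with side forces of only 1 to 2 N. It stopped with the tool 5 mm above its height in the stand, as it should for a fully seated injector, at about 9 N.
- **Last checks:** After letting go, two views put the top of its grey head at z = 164 mm, against 165 expected when home. The two viewing rays missed each other by 2.7 mm.
- **Disagreements:** While I was lining up over the well, the wrist and scene cameras differed by 2 to 4 mm along x. I settled on a position between them and relied on the low side forces on the way down.

The run took about 32 s of the 72 s allowed. I touched none of the other things on the bench, and they looked undisturbed in the final pictures. I only checked those by eye.

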